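# Load the humidity check chamber with climate loggers

### The job

Get the climate loggers that lie on the desk into the humidity check chamber for their check: draw back both of its slide clips, tip the loose lid up by its handle, draw it out from under the rear keepers and lay it aside on the clear desk between the chamber and the loggers. Seat every logger face up, flat and square on the floor of a nest pocket of its own (any pocket, either way round), then refit the lid with its rear edge under the keepers, level on the rim all round, and slide both clips fully home over it. Leave the dropper bottle, the card trap and the petri dish as they stand.

Things in the scene. Friction and masses are not known exactly. Their poses are not given: they have to be found in the camera images.
- chamber: check chamber, a shallow grey open tub fixed to the desk, closed by its lid at the start. 138 mm (its x) by 277 mm (its y) outside, rim 42 mm above the desk, walls 5 mm, inside 128 x 267 mm, floor 6 mm thick. Origin: centre of its underside; z up. Front (clips) at -x, about to the robot's left; rear (keepers) at +x. A 20 mm cable gland sticks out of the end at -y
- pocket1 (a point): centre of the floor of the nest pocket at the chamber's y = -88 mm, 6 mm above the desk (axes as the chamber's). A seated logger's origin comes here, its x along the chamber's y. The black nest has three pockets in a row along y, 61 mm (x) by 81 mm (y), 10 mm deep, top 16 mm above the desk; the middle 44 mm of each long side is cut away out to the tub wall as room for fingers
- pocket2 (a point): the same for the middle pocket (y = 0)
- pocket3 (a point): the same for the pocket at y = +88 mm
- rim (a point): centre of the tub's mouth, 42 mm above the desk (axes as the chamber's): the lid's origin comes here when it is seated, with 2 to 2.5 mm of play each way
- keeper (a point): midway between the two steel keepers, at the lower front edge of their hooks (axes as the chamber's). The keepers stand at the chamber's y = +-80 mm, each 26 mm wide: a post whose inner face is at x = 71 mm, and a hook reaching forward over the lid's rear edge to x = 60 mm, underside 52.5 mm, top 56.5 mm above the desk
- clip_guide (a point): midway between the front ends of the two clip guides, at the height of their tops (axes as the chamber's). The guides are fixed in front of the tub at the chamber's y = +-80 mm, 32 mm wide, from its front wall out to x = -112 mm, top 53 mm above the desk
- lid: loose lid, 250 g: grey-framed panel 138 mm (its x) by 277 mm (its y) by 5 mm with a clear window. Origin: centre of the panel's underside; axes as the chamber's when seated. Ribs 7 mm high under its ends and front drop inside the tub walls; on the desk it stands on them, origin 7 mm up. Its rear edge lies 9 mm under the keeper hooks with 5.5 mm of height to spare
- lid_handle (a point): centre of the lid's black bar handle, which runs along y: 9 mm thick (x), 13 mm high, 84 mm long; at the lid's x = -42 mm, 30.5 mm above the panel's underside (19 mm free under the bar). To free the lid, tip its front up about its rear edge (0.12 to 0.3 rad), draw it forward (-x) by 11 mm or more, then lift; it goes back the same way
- clip_a (a joint): slide clip at the chamber's y = +80 mm, metres: 0 = home (its steel tongue reaches 10 mm over the lid's front edge, 2 mm above it), 0.018 = drawn back to the front (-x), tongue 8 mm clear of the lid. It stays where it is left; about 1.5 N moves it
- clip_b (a joint): the same for the slide clip at y = -80 mm
- clip_a_tab (a point): centre of the upright black tab on clip a, to be pinched from above: 8 mm thick (x), 22 mm wide (y), 22 mm high, its top 74 mm above the desk; moves with the clip
- clip_b_tab (a point): the same for clip b
- logger_a: a climate logger, white flat block 78 mm (its x) by 58 mm (its y) by 24 mm, 90 g; origin: centre of its underside, z up (display on top). Absent in some starts
- logger_b: a climate logger, white flat block 78 mm (its x) by 58 mm (its y) by 24 mm, 90 g; origin: centre of its underside, z up (display on top). Absent in some starts
- logger_c: a climate logger, white flat block 78 mm (its x) by 58 mm (its y) by 24 mm, 90 g; origin: centre of its underside, z up (display on top). Absent in some starts
- dropper: bystander: small amber dropper bottle, 34 mm across, 88 mm tall; origin at the centre of its foot
- card_trap: bystander: folded tent-shaped card insect trap, 63 x 95 x 36 mm; origin at the centre of its underside
- petri_dish: bystander: clear petri dish, 63 mm across, 14 mm high; origin at the centre of its underside
There are look-alikes about, which are no part of the job. What is shaped like the logger_c but orange is not meant.

How it is judged (in metres and radians):
On the way, in this order (a step that is already met when the one before it is completed fails the run):
1. the lid has been taken off the chamber (horizontal distance between lid and rim above 0.12 m), for 0.2 s.
2. with the lid off, every logger present is seated flat and square in a pocket (((horizontal distance between logger_a and pocket1 below 0.004 m and z of logger_a in the frame of pocket1 between -0.0025 and 0.0025 m) or (horizontal distance between logger_a and pocket2 below 0.004 m and z of logger_a in the frame of pocket2 between -0.0025 and 0.0025 m) or (horizontal distance between logger_a and pocket3 below 0.004 m and z of logger_a in the frame of pocket3 between -0.0025 and 0.0025 m)) and angle between the x axis of each of logger_a, logger_b, logger_c and the y axis of chamber, either way round below 0.08 rad and angle between each of logger_a, logger_b, logger_c's own z axis and vertical below 0.05 rad and ((horizontal distance between logger_b and pocket1 below 0.004 m and z of logger_b in the frame of pocket1 between -0.0025 and 0.0025 m) or (horizontal distance between logger_b and pocket2 below 0.004 m and z of logger_b in the frame of pocket2 between -0.0025 and 0.0025 m) or (horizontal distance between logger_b and pocket3 below 0.004 m and z of logger_b in the frame of pocket3 between -0.0025 and 0.0025 m)) and ((horizontal distance between logger_c and pocket1 below 0.004 m and z of logger_c in the frame of pocket1 between -0.0025 and 0.0025 m) or (horizontal distance between logger_c and pocket2 below 0.004 m and z of logger_c in the frame of pocket2 between -0.0025 and 0.0025 m) or (horizontal distance between logger_c and pocket3 below 0.004 m and z of logger_c in the frame of pocket3 between -0.0025 and 0.0025 m)) and horizontal distance between lid and rim above 0.12 m), for 0.2 s.
3. the lid is back on, level on the rim under the keepers (horizontal distance between lid and rim below 0.006 m and z of lid in the frame of rim between -0.0025 and 0.0025 m and angle between lid's own z axis and vertical below 0.03 rad and x of lid_handle in the frame of chamber below -0.03 m), for 0.2 s.
At the end, for the whole second after the job is handed in: each logger present on the floor of a nest pocket (4 mm sideways, 2.5 mm in height, tilt 0.05 rad, square to 0.08 rad); lid on the rim, handle in front (6 mm sideways, 2.5 mm in height, tilt 0.03 rad); both clips within 5 mm of home; all at rest (all of step 3 and ((horizontal distance between logger_a and pocket1 below 0.004 m and z of logger_a in the frame of pocket1 between -0.0025 and 0.0025 m) or (horizontal distance between logger_a and pocket2 below 0.004 m and z of logger_a in the frame of pocket2 between -0.0025 and 0.0025 m) or (horizontal distance between logger_a and pocket3 below 0.004 m and z of logger_a in the frame of pocket3 between -0.0025 and 0.0025 m)) and angle between the x axis of each of logger_a, logger_b, logger_c and the y axis of chamber, either way round below 0.08 rad and angle between each of logger_a, logger_b, logger_c's own z axis and vertical below 0.05 rad and ((horizontal distance between logger_b and pocket1 below 0.004 m and z of logger_b in the frame of pocket1 between -0.0025 and 0.0025 m) or (horizontal distance between logger_b and pocket2 below 0.004 m and z of logger_b in the frame of pocket2 between -0.0025 and 0.0025 m) or (horizontal distance between logger_b and pocket3 below 0.004 m and z of logger_b in the frame of pocket3 between -0.0025 and 0.0025 m)) and ((horizontal distance between logger_c and pocket1 below 0.004 m and z of logger_c in the frame of pocket1 between -0.0025 and 0.0025 m) or (horizontal distance between logger_c and pocket2 below 0.004 m and z of logger_c in the frame of pocket2 between -0.0025 and 0.0025 m) or (horizontal distance between logger_c and pocket3 below 0.004 m and z of logger_c in the frame of pocket3 between -0.0025 and 0.0025 m)) and value of joint each of clip_a, clip_b below 0.005 m and linear speed of each of logger_a, logger_b, logger_c, lid below 0.02 m/s); the robot touches nothing.
It fails at once if the small dropper bottle is moved by more than 5 cm or knocked over (distance of dropper from where it was at the start of the episode above 0.05 m or angle between dropper's own z axis and vertical above 0.5 rad).
It fails at once if the folded card trap is moved by more than 5 cm or knocked over (distance of card_trap from where it was at the start of the episode above 0.05 m or angle between card_trap's own z axis and vertical above 0.5 rad).
It fails at once if the petri dish is moved by more than 5 cm or knocked over (distance of petri_dish from where it was at the start of the episode above 0.05 m or angle between petri_dish's own z axis and vertical above 0.5 rad).
Of logger_a, logger_b, logger_c only 2 to 3 are there at a start; the rules pass over those that are not, and their reading is None.
At some moment in a run one of logger_a, logger_b, logger_c may be knocked a few centimetres aside while the robot is not near it.
Once in a run the grip may slacken for a moment while it holds something.
It also fails if it takes over 200 s, if anything falls off the work surface, if the arm or the gripper's body presses on something with over 40 N, if the wrist force passes 120 N, or if a joint passes its speed limit or range.

### The arm

A 7-joint arm with a two-finger parallel gripper is mounted at the origin on the work surface; the furniture and walls round the work are solid. World frame = base frame: x ahead of the robot, y to its left, z up, the work surface at z = 0. Lengths are in mm, angles in degrees, forces in N, time in s.
With the tool pointing down it reaches from about 425 to 950 mm from the base axis. Payload 4.7 kg.
Tool frame: the origin (TCP) lies midway between the tips of the shut fingers; the grasp point (between the pads) lies 19 mm behind it; z points along the fingers, y is the line along which they close (so a half turn about z gives the same grasp; the last joint's range is limited). The gripper opens to 85 mm and grips with 20 to 120 N. Pads are 22 mm wide; open, the fingers measure 114 mm over their backs; the gripper's body (76 mm by 85 mm) begins 54 mm behind the grasp point. The pads swing forward as they close: fully open they stand 13 mm farther back than shut.
Start: joints at [63.031, 26.849, -2.785, 87.806, 1.381, 65.374, -4.715], TCP at [288.655, -610.186, 231.335] pointing down, gripper open.
Joint ranges: [-148.3, 148.3], [-19.14, 114.17], [-79.39, 73.82], [5.75, 140.21], [-59.74, 239.74], [12.07, 113.84], [-152.46, 152.46]. Speed limits (degrees/s): [147.25, 147.25, 180, 180, 180, 180, 180].

### API

Orientations are given as a 3x3 rotation matrix whose columns are the frame's x, y, z axes.
In Python, from workcell import read_state, get_image, hand_in gives the robot as it stands. The module is installed in compiled form; this text tells all that it offers.
- The arm moves only by the shell command python3 -m jog 'ROWS'. ROWS is JSON, a list of rows, each a list of 7 numbers: the shift along the tool's x, y, z in m, then the turn, a rotation vector about the tool's x, y, z in degrees, then the closure, from 0 (fully open) to 1 (shut). In form: [[dx, dy, dz, ax, ay, az, fingers], ...]. A call has 1 to 5 rows; each row shifts and turns the commanded pose from where the row before left it, along the tool's axes as they then stand; what a row does not reach is not made up. A row lasts 1/10 s, in which the tool goes at most 50 mm and 8.59 degrees, less where a joint would pass 70% of its speed; a pose out of reach is approached as far as the arm can. A call is refused whole if a number of a shift passes 0.05 or a number of a turn 8.59, either way. A call with a gripper value outside its range is refused whole. The fingers move at their own pace and stop on an object; the grip force is fixed at half the most. Time passes only in rows, so rows that do not move let the fingers close. It gives the time, the measured TCP pose, the force, the opening and the grip force at its end, in the units of the state.
- read_state(): the state, without advancing time (a new reading comes with each control period).
- get_image(name): name is "side" or "top" or "wrist"; returns a dict with "image" (480x640x3 uint8, blue, green, red), "fx", "fy", "cx", "cy" (pixels), "view" (4x4, takes a point from world to camera coordinates); the wrist camera has in their place "mount" (4x4, takes a point from camera to tool coordinates, whose origin is the TCP and whose axes are the flange's). Camera axes: x right, y down, z forward; pixel columns grow to the right and rows downward; lengths in mm; the calibration is good to about 2 mm. A picture is of the moment at which its call begins: read the wrist's pose just before it. There is no depth.
- hand_in(): hands the job in; it is judged then, once.
The state is a dict: "time_s": time; "joint_pos": joint angles; "joint_vel": joint speeds; "effort": joint torques, N m; "tcp_pos": TCP position; "orientation": TCP orientation; "force": force on the tool from outside, world axes, zero at the start; "wrist_torque": the same for the moment, N m; "opening": opening from 0.0 (shut) to 1.0 (fully open); "grip_force": force on a finger pad.
Only numpy, scipy, OpenCV 4.12 (cv2) and the standard library are available. Lean on these libraries where they do the work, as an engineer would, in place of code of your own. Each camera call takes 0.05 s, during which the arm holds its last target. There are 200 camera calls.

## Working session

There is one attempt and no reset: what is moved stays moved. The work goes in short steps, Python scripts to look and compute and a shell command to move; the robot and the scene stay as the last step left them, time stands still between calls to the robot, and variables do not carry over. Pictures are saved under pics/ and viewed, at most 14 in all, crops included, and the job is handed in when it is done.

```bash
mkdir -p pics
cat > h.py <<'E'
import numpy as np, cv2
from workcell import read_state, get_image
def snap(name,fn=None):
    s=read_state(); g=get_image(name)
    if fn: cv2.imwrite('pics/'+fn,g['image'])
    if name=='wrist':
        T=np.eye(4);T[:3,:3]=np.array(s['orientation']);T[:3,3]=s['tcp_pos']
        g['c2w']=T@np.array(g['mount'])
    else: g['c2w']=np.linalg.inv(np.array(g['view']))
    return g
def ray(g,u,v,z):
    d=g['c2w'][:3,:3]@np.array([(u-g['cx'])/g['fx'],(v-g['cy'])/g['fy'],1]);o=g['c2w'][:3,3]
    return o+d*(z-o[2])/d[2]
def px(g,p):
    c=np.linalg.inv(g['c2w'])@np.append(p,1);return c[0]/c[2]*g['fx']+g['cx'],c[1]/c[2]*g['fy']+g['cy']
E
python3 - <<'E'
from h import *
np.set_printoptions(precision=3,suppress=True)
s=read_state();print({k:np.array(v) for k,v in s.items()})
for n in ('side','top','wrist'):
    g=snap(n,n+'0.png');print(n,g['fx'],g['cx'],g['cy']);print(g['c2w'])
    if n=='wrist':print(g['mount'])
E
```

```text
{'time_s': array(0.), 'joint_pos': array([63.032, 26.896, -2.785, 87.874,  1.379, 65.374, -4.715]), 'joint_vel': array([-0.148,  0.009, -0.059,  0.071,  0.024,  0.165,  0.041]), 'effort': array([  0.   , -51.031,  -0.047, -23.771,   0.011,   0.008,   0.   ]), 'tcp_pos': array([ 288.373, -609.651,  230.273]), 'orientation': array([[ 0.904,  0.428, -0.001],
       [ 0.428, -0.904,  0.002],
       [-0.   , -0.002, -1.   ]]), 'force': array([-0.577,  0.106, -0.324]), 'wrist_torque': array([-0.006,  0.022,  0.02 ]), 'grip_force': array(0.), 'opening': array(1.)}
side 435.80629362796554 317.96683990175546 243.6583490577178
[[   0.998    0.007   -0.061  603.765]
 [   0.059   -0.393    0.918 -925.936]
 [  -0.017   -0.919   -0.393  515.957]
 [   0.       0.       0.       1.   ]]
top 433.76146833665626 310.9042205718839 242.0840030940255
[[  -0.028   -0.996    0.085  429.133]
 [  -0.999    0.027   -0.023  117.148]
 [   0.02    -0.085   -0.996 1200.179]
 [   0.       0.       0.       1.   ]]
wrist 368.71740593620507 313.67326320244274 237.76751758834936
[[   0.427   -0.861   -0.275  358.199]
 [  -0.904   -0.407   -0.129 -575.789]
 [  -0.001    0.304   -0.953  373.226]
 [   0.       0.       0.       1.   ]]
[[  -0.      -0.953   -0.304   77.596]
 [   1.      -0.001    0.      -1.054]
 [  -0.001   -0.304    0.953 -142.876]
 [   0.       0.       0.       1.   ]]
```

View pics/top0.png

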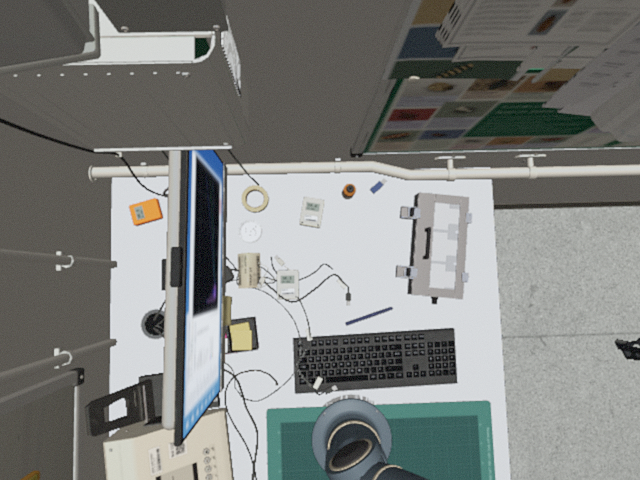

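View pics/side0.png

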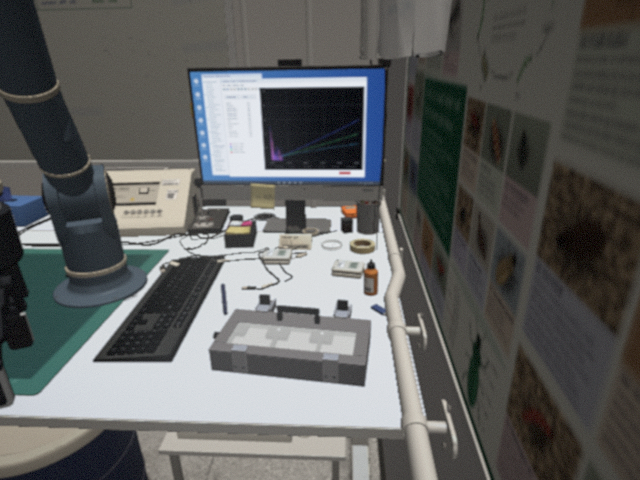

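```bash
cat > t.py <<'E'
from h import *
np.set_printoptions(precision=1,suppress=True)
g=snap('top')
im=g['image']
for n,u,v,z in [('chTL',418,194,47),('chTR',468,196,47),('chBL',412,296,47),('chBR',462,299,47),('clipa',411,212,70),('clipb',406,271,70),('handle',428,243,72),('logA',312,211,24),('logB',288,282,24),('drop',349,190,88),('trap',249,270,20),('petri',251,232,10),('plug',348,298,5),('pen0',347,323,5),('pen1',391,309,5),('usb',377,186,5),('orange',145,211,24)]:
    print(n,ray(g,u,v,z)[:2])
cv2.imwrite('pics/c0.png',cv2.resize(im[170:330,220:490],None,fx=2.9,fy=2.9,interpolation=cv2.INTER_CUBIC))
E
python3 t.py
```

```text
chTL [ 650.3 -202.7]
chTR [ 641.5 -338.8]
chBL [ 376.7 -173.2]
chBR [ 364.9 -306.3]
clipa [ 598.1 -175.4]
clipb [ 443.  -154.8]
handle [ 514.6 -215.7]
logA [614.6  85. ]
logB [422.9 155.3]
drop [657.4 -11.2]
trap [458.2 260.1]
petri [562.7 254.2]
plug [374.5  -7.3]
pen0 [306.9  -2.1]
pen1 [ 341.1 -124.2]
usb [683.9 -99.9]
orange [626.  538.8]
```

View pics/c0.png

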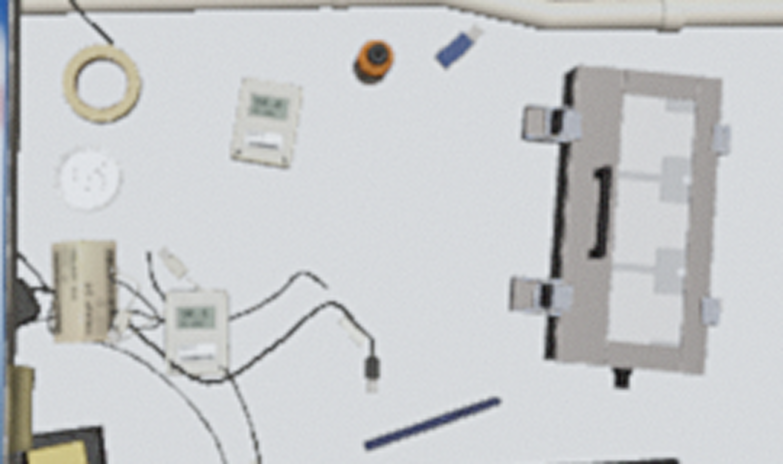

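Candidates: white block at top-image (312,211), white block at (288,282), orange look-alike at (145,211), and pale card trap at (249,270) and petri dish at (251,232). I choose the two white display blocks. The close crop shows them at (267,120) and (197,330), both face up. The chamber is closed, yaw about -6°.

```bash
cat >> h.py <<'E'
def goto(p,yaw,s=None):
    "tool-frame shift (mm) at current orientation and rotvec (deg) to reach TCP p, tool x at yaw, z down"
    from scipy.spatial.transform import Rotation as R
    s=s or read_state();A=np.array(s['orientation']);c,q=np.cos(np.radians(yaw)),np.sin(np.radians(yaw))
    B=np.array([[c,q,0],[q,-c,0],[0,0,-1]]).T if 0 else np.array([[c,q,0],[q,-c,0],[0,0,-1.]])
    d=np.array(p)-s['tcp_pos']
    print('shift now',(A.T@d).round(1),'| in final axes',(B.T@d).round(1),'rot',np.degrees(R.from_matrix(A.T@B).as_rotvec()).round(2),'tcp',np.round(s['tcp_pos'],1))
E
python3 -m jog '[[0,0,0,0,0,7.85,0],[0,0,0,0,0,7.85,0],[0,0,0,0,0,7.85,0],[0,0,0,0,0,7.85,0],[0,0,0,0,0,0,0]]'
python3 -c "
from h import *
goto([480,-215,250],-6.1)"
```

```text
time_s: 0.7
tcp_pos: [288.7, -610.0, 231.0]
orientation: [[0.994, -0.106, -0.001], [-0.106, -0.994, 0.0], [-0.001, -0.0, -1.0]]
force: [0.1, 0.0, -0.0]
opening: 1.006
grip_force: 0.0
shift now [ 148.5 -413.   -18.9] | in final axes [ 148.3 -413.1  -19. ] rot [-0.01  0.03  0.04] tcp [ 288.7 -610.   231. ]
```

```bash
python3 -m jog '[[0.017,-0.046,-0.004,0,0,0,0],[0.017,-0.046,-0.004,0,0,0,0],[0.017,-0.046,-0.004,0,0,0,0],[0.017,-0.046,-0.004,0,0,0,0],[0.017,-0.046,-0.004,0,0,0,0]]' >/dev/null
python3 -m jog '[[0.016,-0.046,0,0,0,0,0],[0.016,-0.046,0,0,0,0,0],[0.016,-0.046,0,0,0,0,0],[0.016,-0.045,0,0,0,0,0],[0,0,0,0,0,0,0]]'
python3 -c "
from h import *
g=snap('wrist','w1.png')
for p in [(598,-175,74),(443,-155,74),(514.6,-216,79)]: print(px(g,p))
"
```

```text
time_s: 1.7
tcp_pos: [483.8, -207.4, 251.6]
orientation: [[0.996, -0.09, 0.002], [-0.09, -0.996, 0.003], [0.002, -0.003, -1.0]]
force: [0.6, 0.1, -0.3]
opening: 0.998
grip_force: 0.0
(np.float64(262.08705202676856), np.float64(76.76561225627358))
(np.float64(262.84875417441646), np.float64(259.0996600006293))
(np.float64(321.8932479212003), np.float64(176.96965688383983))
```

View pics/w1.png

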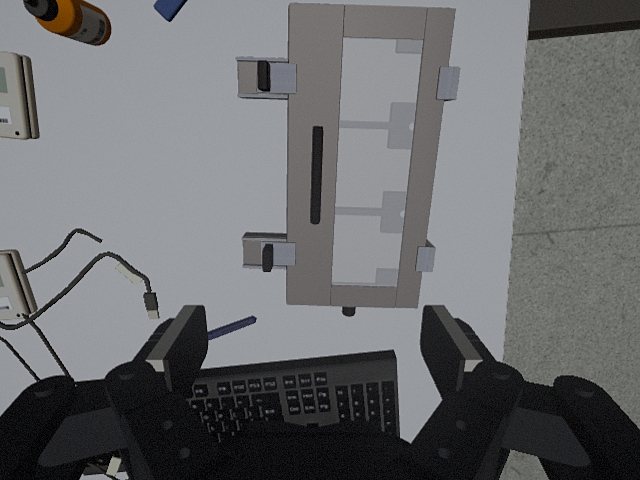

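```bash
cat > m.py <<'E'
from h import *
np.set_printoptions(precision=1,suppress=True)
g=snap('wrist')
hs=cv2.cvtColor(g['image'],cv2.COLOR_BGR2HSV)
m=(hs[...,2]<60).astype(np.uint8); m[300:]=0; m[:,:230]=0; m[:,345:]=0
n,l,st,c=cv2.connectedComponentsWithStats(m)
for i in range(1,n):
    if st[i,4]>60:
        ys,xs=np.where(l==i);r=cv2.minAreaRect(np.c_[xs,ys].astype(np.float32))
        print(st[i],c[i],r, ray(g,*r[0],72)[:2])
P=[ray(g,*p,47)[:2] for p in [(289,4),(454,9),(418,307),(287,304)]]
P=np.array(P);print(P,P.mean(0))
for a,b in((3,0),(2,1),(0,1),(3,2)): d=P[b]-P[a];print(np.linalg.norm(d),np.degrees(np.arctan2(d[1],d[0])))
E
python3 m.py
```

```text
[250  59  14  31 384] [257.  74.] ((256.5, 74.0), (30.0, 13.0), 90.0) [ 598.8 -175.7]
[305 125  12  98 991] [310.6 172.7] ((310.55975341796875, 173.4755859375), (10.52391242980957, 97.12163543701172), 0.9710219502449036) [ 515.6 -211.2]
[240 232  43   9 123] [260.8 233.5] ((261.2864685058594, 234.0936279296875), (42.53299331665039, 6.832704544067383), 6.788974761962891) [ 465.  -160.9]
[257 243  12  28 266] [262.6 256.6] ((262.5, 256.5), (27.0, 11.0), 90.0) [ 443.3 -159. ]
[[ 651.9 -206.6]
 [ 635.2 -341.8]
 [ 362.5 -309.3]
 [ 379.2 -172.7]] [ 507.2 -257.6]
274.7850583349981 -7.094259118911431
274.6599107718725 -6.795509534991729
136.24647835387367 -97.01286074379124
137.67883373575677 -96.96007288125107
```

```bash
python3 -c "
from h import *
goto([599,-176,120],-6.1)"
```

```text
shift now [113.6 -49.9 131.4] | in final axes [113.3 -50.6 131.4] rot [ 0.02 -0.    0.33] tcp [ 481.  -214.2  251.4]
```

```bash
python3 -m jog '[[0.038,-0.017,0.03,0,0,0.33,0.6],[0.038,-0.017,0.04,0,0,0,0.6],[0.037,-0.016,0.04,0,0,0,0.6],[0,0,0.02,0,0,0,0.6],[0,0,0,0,0,0,0.6]]'>/dev/null
python3 -m jog '[[0,0,0,0,0,0,0.6],[0,0,0,0,0,0,0.6],[0,0,0,0,0,0,0.6]]'
python3 -c "
from h import *
goto([599,-176,56],-6.1)
g=snap('wrist','w2.png');print(px(g,(599,-176,74)))"
```

```text
time_s: 2.6
tcp_pos: [587.8, -182.7, 134.2]
orientation: [[0.994, -0.113, 0.003], [-0.113, -0.994, -0.001], [0.003, 0.001, -1.0]]
force: [-0.2, -0.9, -0.3]
opening: 0.402
grip_force: 0.0
shift now [10.1 -8.  78.2] | in final axes [10.4 -7.9 78.2] rot [ 0.06 -0.18 -0.39] tcp [ 587.8 -182.7  134.2]
(np.float64(301.2041002592196), np.float64(241.45922522618866))
```

View pics/w2.png

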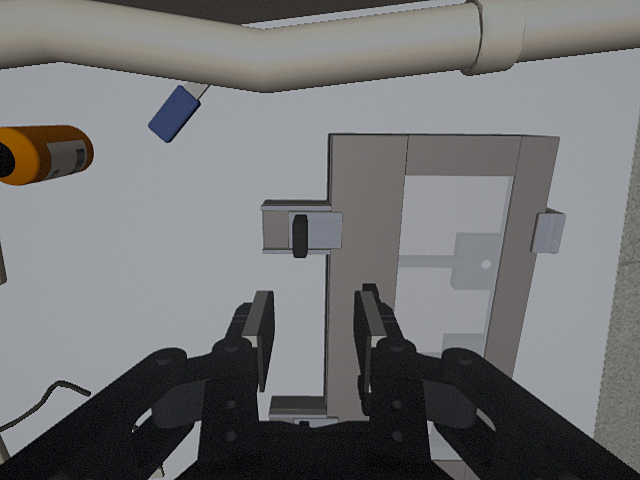

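Wrist view shows tab a at (300,236), where predicted (301,241), with the fingers straddling that column. The position is good, so I descend.

```bash
python3 -m jog '[[0.01,-0.008,0,0,0,-0.4,0.6],[0,0,0.02,0,0,0,0.6],[0,0,0.02,0,0,0,0.6],[0,0,0.02,0,0,0,0.6],[0,0,0.017,0,0,0,0.6]]'>/dev/null
python3 -m jog '[[0,0,0,0,0,0,0.6],[0,0,0,0,0,0,0.6],[0,0,0,0,0,0,0.6]]'
python3 -c "
from h import *
goto([599,-176,56],-6.1)"
```

```text
time_s: 3.45
tcp_pos: [599.2, -174.5, 56.4]
orientation: [[0.995, -0.104, 0.002], [-0.104, -0.995, -0.0], [0.002, 0.0, -1.0]]
force: [-0.4, -0.0, 0.1]
opening: 0.402
grip_force: 0.0
shift now [-0.   1.5  0.4] | in final axes [-0.   1.5  0.4] rot [ 0.01 -0.1   0.1 ] tcp [ 599.2 -174.5   56.4]
```

```bash
python3 -m jog '[[0,0.001,0,0,0,0,0.8],[0,0,0,0,0,0,1],[0,0,0,0,0,0,1],[0,0,0,0,0,0,1],[0,0,0,0,0,0,1]]'
python3 -m jog '[[0,-0.005,0,0,0,0,1],[0,-0.005,0,0,0,0,1],[0,-0.005,0,0,0,0,1],[0,-0.004,0,0,0,0,1],[0,0,0,0,0,0,1]]'
python3 -m jog '[[0,0,0,0,0,0,1],[0,0,0,0,0,0,1]]'
```

```text
time_s: 3.95
tcp_pos: [598.6, -175.9, 56.2]
orientation: [[0.994, -0.106, 0.001], [-0.106, -0.994, -0.0], [0.001, 0.0, -1.0]]
force: [-1.7, -0.5, 6.6]
opening: 0.073
grip_force: 60.0
time_s: 4.45
tcp_pos: [600.6, -159.6, 56.2]
orientation: [[0.994, -0.107, 0.002], [-0.107, -0.994, -0.004], [0.002, 0.003, -1.0]]
force: [-0.3, -4.5, 5.3]
opening: 0.078
grip_force: 60.2
time_s: 4.65
tcp_pos: [600.6, -159.5, 56.2]
orientation: [[0.994, -0.107, 0.002], [-0.107, -0.994, -0.003], [0.002, 0.003, -1.0]]
force: [-1.3, -4.4, 5.6]
opening: 0.075
grip_force: 60.2
```

```bash
python3 -m jog '[[0,-0.002,0,0,0,0,1],[0,-0.002,0,0,0,0,1],[0,0,0,0,0,0,1],[0,0,0,0,0,0,1]]'
python3 -m jog '[[0,0,0,0,0,0,0.6],[0,0,0,0,0,0,0.6],[0,0,-0.03,0,0,0,0.6],[0,0,-0.03,0,0,0,0.6],[0,0,0,0,0,0,0.6]]'
python3 -c "
from h import *
goto([443.3,-159,116],-6.1)"
```

```text
time_s: 5.05
tcp_pos: [600.6, -159.5, 56.2]
orientation: [[0.994, -0.109, 0.002], [-0.109, -0.994, -0.007], [0.002, 0.007, -1.0]]
force: [-0.8, -10.2, 4.8]
opening: 0.077
grip_force: 60.1
time_s: 5.55
tcp_pos: [603.6, -151.8, 119.1]
orientation: [[0.995, -0.103, 0.008], [-0.103, -0.995, -0.0], [0.008, -0.0, -1.0]]
force: [1.0, 0.8, 0.1]
opening: 0.402
grip_force: 0.0
shift now [-158.7   23.7    1.9] | in final axes [-158.6   24.2    3.1] rot [-0.02 -0.44  0.19] tcp [ 603.6 -151.8  119.1]
```

```bash
python3 -m jog '[[-0.033,0.005,0,0,0,0,0.6],[-0.033,0.005,0,0,-0.4,0,0.6],[-0.033,0.005,0,0,0,0,0.6],[-0.033,0.005,0,0,0,0,0.6],[-0.030,0.005,0,0,0,0,0.6]]'>/dev/null
python3 -m jog '[[0,0,0,0,0,0,0.6],[0,0,0,0,0,0,0.6],[0,0,0,0,0,0,0.6]]'
python3 -c "
from h import *
goto([440.5,-160,56],-6.1)
g=snap('wrist','w3.png');print(px(g,(441,-160,74)))
hs=cv2.cvtColor(g['image'],cv2.COLOR_BGR2HSV)
m=(hs[...,2]<60).astype(np.uint8); 
n,l,st,c=cv2.connectedComponentsWithStats(m)
for i in range(1,n):
    if st[i,4]>150: print(st[i],c[i].round(),ray(g,*c[i],70)[:2].round(1))
"
```

```text
time_s: 6.35
tcp_pos: [438.1, -160.1, 115.9]
orientation: [[0.995, -0.104, -0.006], [-0.104, -0.995, 0.001], [-0.006, -0.0, -1.0]]
force: [-0.3, -0.4, -0.4]
opening: 0.402
grip_force: 0.0
shift now [ 2.7 -0.3 59.8] | in final axes [ 2.3 -0.3 59.9] rot [-0.02  0.34  0.16] tcp [ 438.1 -160.1  115.9]
(np.float64(314.47754713391083), np.float64(264.6336556147175))
[ 268    0   78  225 1120] [331. 135.] [ 507.  -175.1]
[ 381    8   45  191 4553] [405. 100.] [ 519.3 -211.7]
[  0 218  47  21 287] [ 22. 226.] [477.4  -7.5]
[302 236  17  48 732] [310. 260.] [ 442.6 -158. ]
[   0  253  139   97 1643] [ 76. 292.] [437.1 -24.5]
[    0   291   640   189 60915] [313. 421.] [ 332.  -147.8]
[417 335  21  13 218] [427. 340.] [ 384.6 -221. ]
```

```bash
python3 -m jog '[[0.003,-0.001,0.02,0,0.3,0,0.6],[0,0,0.02,0,0,0,0.6],[0,0,0.02,0,0,0,0.6],[0,0,0,0,0,0,0.6],[0,0,0,0,0,0,0.6]]'
python3 -m jog '[[0,0,0,0,0,0,0.8],[0,0,0,0,0,0,1],[0,0,0,0,0,0,1],[0,0,0,0,0,0,1],[0,0,0,0,0,0,1]]'
python3 -m jog '[[0,-0.005,0,0,0,0,1],[0,-0.005,0,0,0,0,1],[0,-0.005,0,0,0,0,1],[0,-0.005,0,0,0,0,1],[0,0,0,0,0,0,1]]'
python3 -m jog '[[0,0,0,0,0,0,1],[0,0,0,0,0,0,1]]'
```

```text
time_s: 6.9
tcp_pos: [440.5, -159.7, 55.8]
orientation: [[0.995, -0.104, -0.002], [-0.104, -0.995, 0.001], [-0.002, -0.0, -1.0]]
force: [0.6, 0.5, 0.4]
opening: 0.403
grip_force: 0.0
time_s: 7.4
tcp_pos: [440.9, -158.7, 57.0]
orientation: [[0.994, -0.105, 0.001], [-0.105, -0.994, 0.001], [0.001, -0.001, -1.0]]
force: [0.6, 5.0, 5.1]
opening: 0.074
grip_force: 60.0
time_s: 7.9
tcp_pos: [443.1, -140.7, 57.0]
orientation: [[0.994, -0.105, 0.001], [-0.105, -0.994, -0.001], [0.001, 0.001, -1.0]]
force: [-0.5, -0.6, 6.7]
opening: 0.074
grip_force: 60.1
time_s: 8.1
tcp_pos: [443.1, -140.7, 57.0]
orientation: [[0.994, -0.106, 0.001], [-0.106, -0.994, -0.001], [0.001, 0.001, -1.0]]
force: [-0.5, 0.6, 6.2]
opening: 0.074
grip_force: 60.2
```

```bash
python3 -m jog '[[0,-0.002,0,0,0,0,1],[0,-0.002,0,0,0,0,1],[0,0,0,0,0,0,1],[0,0,0,0,0,0,1]]'
python3 -m jog '[[0,0,0,0,0,0,0.6],[0,0,0,0,0,0,0.6],[0,0,-0.04,0,0,0,0.6],[0,0,-0.04,0,0,0,0.6],[0,0,-0.03,0,0,0,0.6]]'
python3 -c "
from h import *
goto([505,-215,150],-6.5)"
```

```text
time_s: 8.5
tcp_pos: [443.1, -140.5, 57.0]
orientation: [[0.994, -0.108, 0.001], [-0.108, -0.994, -0.005], [0.002, 0.005, -1.0]]
force: [0.0, -8.8, 3.8]
opening: 0.077
grip_force: 60.0
time_s: 9.0
tcp_pos: [442.8, -135.6, 167.8]
orientation: [[0.995, -0.104, -0.0], [-0.104, -0.995, -0.0], [-0.0, 0.0, -1.0]]
force: [0.5, 0.3, -0.5]
opening: 0.403
grip_force: 0.0
shift now [70.1 72.5 17.8] | in final axes [70.8 71.8 17.8] rot [0.01 0.02 0.56] tcp [ 442.8 -135.6  167.8]
```

```bash
python3 -m jog '[[0.018,0.018,0,0,0,0.7,0.6],[0.018,0.018,0,0,0,0,0.6],[0.018,0.018,0,0,0,0,0.6],[0.018,0.018,0.018,0,0,0,0.6],[0,0,0,0,0,0,0.6]]'>/dev/null
python3 -m jog '[[0,0,0,0,0,0,0.6],[0,0,0,0,0,0,0.6],[0,0,0,0,0,0,0.6]]'
cat > hd.py <<'E'
from h import *
g=snap('wrist')
hs=cv2.cvtColor(g['image'],cv2.COLOR_BGR2HSV)
m=(hs[...,2]<60).astype(np.uint8); m[330:]=0
n,l,st,c=cv2.connectedComponentsWithStats(m)
for i in range(1,n):
    if st[i,4]>300:
        ys,xs=np.where(l==i);r=cv2.minAreaRect(np.c_[xs,ys].astype(np.float32))
        print(st[i],r,ray(g,*r[0],76)[:2].round(1))
goto([515,-211.5,55],-6.8)
E
python3 hd.py
```

```text
time_s: 9.8
tcp_pos: [505.6, -214.8, 148.2]
orientation: [[0.993, -0.116, -0.001], [-0.116, -0.993, 0.0], [-0.001, -0.0, -1.0]]
force: [0.2, 0.6, 0.2]
opening: 0.399
grip_force: 0.0
[ 592    0   48   27 1123] ((615.5, 13.0), (26.0, 47.0), 90.0) [ 616.3 -382.8]
[  0  16  26  43 748] ((12.5, 37.0), (42.0, 25.0), 90.0) [641.5 -71.9]
[187  77  26  42 921] ((199.42352294921875, 97.5058822631836), (42.643253326416016, 22.702163696289062), 85.60128784179688) [ 601.2 -162.4]
[ 300  164   15  136 1969] ((306.9999694824219, 231.49996948242188), (13.999998092651367, 134.99996948242188), 0.0) [ 518.6 -211.5]
[258 291  17  39 431] ((266.0, 310.0), (38.0, 16.0), 90.0) [ 468.6 -178.4]
[354 291  16  39 408] ((361.5, 310.0), (38.0, 15.0), 90.0) [ 461.3 -240.3]
[213 300  41  30 730] ((233.0, 314.5), (29.0, 40.0), 90.0) [ 467.8 -156.4]
[376 303  24  27 374] ((387.21893310546875, 316.1022033691406), (32.29471969604492, 14.18233585357666), 70.01689147949219) [ 454.9 -256.8]
shift now [ 9.  -4.5 93.3] | in final axes [ 8.9 -4.5 93.3] rot [0.   0.07 0.16] tcp [ 505.7 -215.   148.3]
```

```bash
python3 -m jog '[[0.011,-0.005,0.018,0,0,0.1,0.6],[0,0,0.025,0,0,0,0.6],[0,0,0.025,0,0,0,0.6],[0,0,0.025,0,0,0,0.6],[0,0,0,0,0,0,0.6]]'>/dev/null
python3 -m jog '[[0,0,0,0,0,0,0.6],[0,0,0,0,0,0,0.6],[0,0,0,0,0,0,0.6]]'
python3 -m jog '[[0,0,0,0,0,0,0.8],[0,0,0,0,0,0,1],[0,0,0,0,0,0,1],[0,0,0,0,0,0,1],[0,0,0,0,0,0,1]]'
```

```text
time_s: 10.65
tcp_pos: [518.2, -212.4, 56.3]
orientation: [[0.993, -0.119, 0.001], [-0.119, -0.993, -0.001], [0.001, 0.001, -1.0]]
force: [0.1, -0.2, 0.2]
opening: 0.403
grip_force: 0.0
time_s: 11.15
tcp_pos: [517.6, -212.3, 55.7]
orientation: [[0.993, -0.119, -0.001], [-0.119, -0.993, -0.0], [-0.0, 0.0, -1.0]]
force: [-2.1, 0.4, 5.8]
opening: 0.091
grip_force: 59.4
```

```bash
python3 -m jog '[[0,0.0008,-0.00555,2.865,0,0,1],[0,0.0008,-0.00555,2.865,0,0,1],[0,0.0008,-0.00555,2.865,0,0,1],[0,0.0008,-0.00555,2.865,0,0,1],[0,0,0,0,0,0,1]]'
python3 -m jog '[[0,0,0,0,0,0,1],[0,0,0,0,0,0,1]]'
python3 -c "
from h import *
g=snap('side');cv2.imwrite('pics/s1.png',cv2.resize(g['image'][250:410,190:400],None,fx=3,fy=3))"
```

```text
time_s: 11.65
tcp_pos: [516.7, -216.9, 77.0]
orientation: [[0.993, -0.119, 0.023], [-0.121, -0.972, 0.2], [-0.002, -0.201, -0.98]]
force: [0.3, 1.9, 0.9]
opening: 0.092
grip_force: 60.2
time_s: 11.85
tcp_pos: [516.7, -216.7, 76.5]
orientation: [[0.993, -0.116, 0.022], [-0.118, -0.973, 0.197], [-0.002, -0.198, -0.98]]
force: [1.1, 0.3, 0.6]
opening: 0.093
grip_force: 60.2
```

View pics/s1.png

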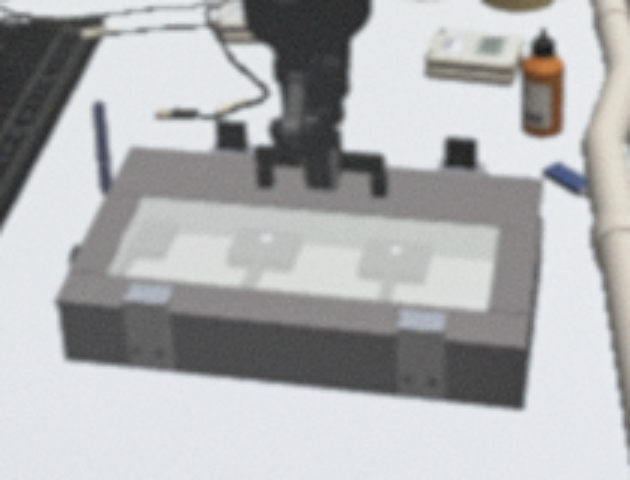

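The lid is tipped, front up, with the handle bar pinched at its middle. I draw it forward and lift.

```bash
python3 -m jog '[[0,-0.0041,-0.0002,0,0,0,1],[0,-0.0041,0,0,0,0,1],[0,-0.0039,0.0008,0,0,0,1],[0,-0.0039,0.0008,0,0,0,1],[0,0,0,0,0,0,1]]'
python3 -m jog '[[0,0,0,0,0,0,1],[0,-0.002,-0.0098,0,0,0,1],[0,-0.004,-0.02,0,0,0,1],[0,-0.005,-0.025,0,0,0,1],[0,-0.005,-0.025,0,0,0,1]]'
python3 -m jog '[[0,0,0,-2.86,0,0,1],[0,0,0,-2.86,0,0,1],[0,0,0,-2.86,0,0,1],[0,0,0,-2.86,0,0,1],[0,0,0,0,0,0,1]]'
python3 -c "
from h import *
chx=np.array([-.118,-.993]);print(np.array([485,-64])-42*chx)
goto([490,-22,150],-6.8)"
```

```text
time_s: 12.4
tcp_pos: [518.4, -200.0, 78.3]
orientation: [[0.993, -0.115, 0.021], [-0.117, -0.973, 0.198], [-0.002, -0.199, -0.98]]
force: [-0.8, 0.3, -1.2]
opening: 0.089
grip_force: 60.0
time_s: 12.9
tcp_pos: [518.5, -201.5, 161.2]
orientation: [[0.993, -0.117, 0.022], [-0.119, -0.973, 0.197], [-0.002, -0.199, -0.98]]
force: [0.3, -0.1, -2.5]
opening: 0.092
grip_force: 60.1
time_s: 13.4
tcp_pos: [519.2, -199.3, 160.7]
orientation: [[0.993, -0.116, -0.001], [-0.116, -0.993, 0.001], [-0.001, -0.001, -1.0]]
force: [-0.0, -0.0, -2.2]
opening: 0.093
grip_force: 60.1
[489.956 -22.294]
shift now [ -49.5 -172.8   10.9] | in final axes [ -50.  -172.6   10.7] rot [-0.04  0.04  0.16] tcp [ 519.2 -199.3  160.7]
```

```bash
python3 -m jog '[[-0.01,-0.02,0,0,0,0,1],[-0.012,-0.035,0,0,0,0,1],[-0.012,-0.04,0,0,0,0,1],[-0.01,-0.04,0,0,0,0,1],[-0.006,-0.025,0,0,0,0,1]]'>/dev/null
python3 -m jog '[[0,-0.0126,0,0,0,0,1],[0,0,0,0,0,0,1],[0,0,0,0,0,0,1],[0,0,0,0,0,0,1]]'
python3 -c "
from h import *
goto([490,-22,22],-6.8)"
```

```text
time_s: 14.3
tcp_pos: [489.7, -26.1, 159.9]
orientation: [[0.993, -0.122, -0.002], [-0.122, -0.993, -0.0], [-0.002, 0.0, -1.0]]
force: [-0.2, -0.3, -2.6]
opening: 0.087
grip_force: 60.1
shift now [  0.   -4.2 137.9] | in final axes [ -0.2  -4.1 137.9] rot [ 0.02  0.1  -0.21] tcp [489.7 -26.1 159.9]
```

```bash
python3 -m jog '[[0,-0.013,0.02,0,0,0,1],[0,0,0.035,0,0,0,1],[0,0,0.035,0,0,0,1],[0,0,0.025,0,0,0,1],[0,0,0,0,0,0,1]]'>/dev/null
python3 -m jog '[[0,0,0.008,0,0,0,1],[0,0,0.008,0,0,0,1],[0,0,0.005,0,0,0,1],[0,0,0,0,0,0,1],[0,0,0,0,0,0,1]]'
python3 -c "
from h import *
goto([490,-14,21],-6.8)"
```

```text
time_s: 15.3
tcp_pos: [491.1, -11.0, 24.3]
orientation: [[0.993, -0.119, -0.001], [-0.119, -0.993, 0.0], [-0.001, -0.0, -1.0]]
force: [0.3, 0.2, -1.2]
opening: 0.093
grip_force: 60.1
shift now [-0.7  3.1  3.3] | in final axes [-0.7  3.1  3.3] rot [-0.02  0.05 -0.02] tcp [491.1 -11.   24.3]
```

```bash
python3 -m jog '[[0,0,0.001,0,0,0,1],[0,0,0.001,0,0,0,1],[0,0,0.001,0,0,0,1],[0,0,0,0,0,0,1],[0,0,0,0,0,0,1]]'
python3 -m jog '[[0,0,0,0,0,0,0.8],[0,0,0,0,0,0,0.6],[0,0,-0.03,0,0,0,0.6],[0,0,-0.05,0,0,0,0.6],[0,0,-0.05,0,0,0,0.3]]'
python3 -c "
from h import *
g=snap('top');cv2.imwrite('pics/t2.png',cv2.resize(g['image'][170:330,220:490],None,fx=2.9,fy=2.9,interpolation=cv2.INTER_CUBIC))"
```

```text
time_s: 15.8
tcp_pos: [491.3, -10.6, 21.6]
orientation: [[0.993, -0.118, -0.001], [-0.118, -0.993, 0.001], [-0.001, -0.001, -1.0]]
force: [-0.6, 1.1, 6.0]
opening: 0.084
grip_force: 61.0
time_s: 16.3
tcp_pos: [490.0, -11.2, 151.7]
orientation: [[0.993, -0.119, -0.004], [-0.119, -0.993, 0.001], [-0.004, -0.0, -1.0]]
force: [1.4, -0.5, -0.3]
opening: 0.56
grip_force: 0.0
```

View pics/t2.png

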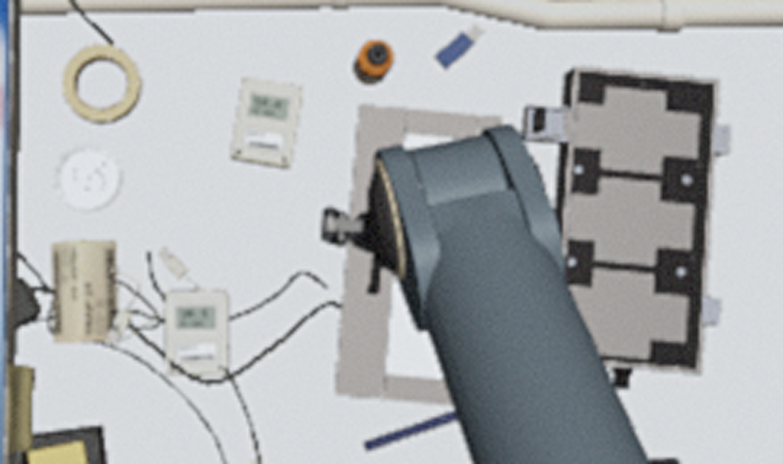

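The lid lies clear on the desk, left of the chamber and not touching the dropper at crop (374,58). The nest is open and the loggers at (267,120) and (197,330) haven't moved.

```bash
python3 -m jog '[[0.028,-0.02,0,0,0.2,0,0],[0.028,-0.02,0,0,0,0,0],[0.028,-0.02,0,0,0,0,0],[0.02,-0.02,0,0,0,0,0],[0,0,0,0,0,0,0]]' >/dev/null
python3 -m jog '[[0,0,0,0,0,0,0],[0,0,0,0,0,0,0],[0,0,0,0,0,0,0]]'
cat > lg.py <<'E'
import sys
from h import *
g=snap('wrist',sys.argv[1])
hs=cv2.cvtColor(g['image'],cv2.COLOR_BGR2HSV)
np.save('/tmp/hs.npy',hs)
u,v=px(g,(float(sys.argv[2]),float(sys.argv[3]),24));print(u,v,hs[int(v)-20:int(v)+20:8,int(u)-30:int(u)+30:12].reshape(-1,3).tolist()[:8], 'desk',hs[100,100],hs[100,300])
goto([float(sys.argv[2]),float(sys.argv[3]),60],-8)
E
python3 lg.py w4.png 614 85
```

```text
time_s: 17.15
tcp_pos: [603.0, 54.9, 151.0]
orientation: [[0.993, -0.12, 0.001], [-0.12, -0.993, -0.001], [0.001, 0.001, -1.0]]
force: [0.3, -0.1, -1.1]
opening: 1.0
grip_force: 0.0
273.22549708928005 217.5924243637054 [[30, 5, 143], [71, 25, 113], [67, 21, 109], [60, 24, 84], [81, 23, 110], [24, 9, 139], [72, 23, 112], [75, 14, 108]] desk [100  15 153] [115  10 153]
shift now [  7.1 -31.   91.1] | in final axes [  6.6 -31.1  91.1] rot [ 0.02 -0.09  1.12] tcp [603.1  55.1 151.1]
```

View pics/w4.png

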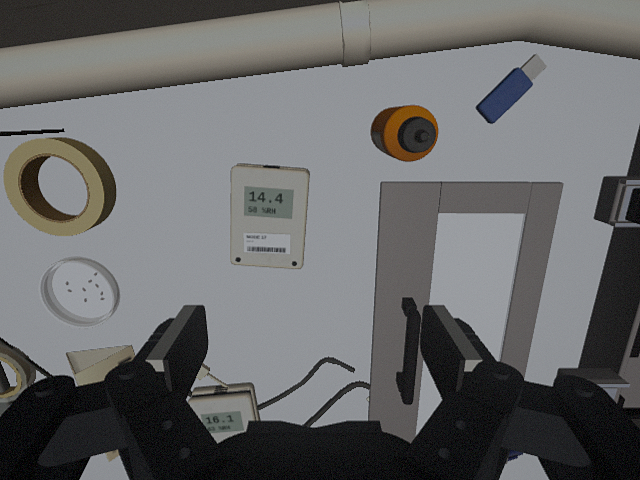

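```bash
cat > rect.py <<'E'
import sys,json
from h import *
np.set_printoptions(precision=1,suppress=True)
def rect(u0,u1,v0,v1,z=24,name='wrist',long=78):
    g=snap(name);hs=cv2.cvtColor(g['image'],cv2.COLOR_BGR2HSV)
    m=((hs[...,0]<95)).astype(np.uint8)*255; k=np.zeros_like(m);k[v0:v1,u0:u1]=m[v0:v1,u0:u1]
    k=cv2.morphologyEx(cv2.morphologyEx(k,cv2.MORPH_CLOSE,np.ones((9,9))),cv2.MORPH_OPEN,np.ones((15,15)))
    c=max(cv2.findContours(k,0,2)[0],key=cv2.contourArea)
    P=np.array([ray(g,*p[0],z)[:2] for p in c],np.float32)
    r=cv2.minAreaRect(P);b=cv2.boxPoints(r);e=b-np.roll(b,1,0);i=np.argmax(np.linalg.norm(e,axis=1))
    a=np.degrees(np.arctan2(e[i][1],e[i][0]));a=(a+90)%180-90
    print('centre',r[0],'size',r[1],'yaw',a);return r[0],a
if __name__=='__main__':
    c,a=rect(*map(int,sys.argv[1:5]));goto([*c,60],a)
E
python3 rect.py 200 340 140 290
```

```text
centre (613.9317626953125, 88.7950668334961) size (57.67354965209961, 80.22948455810547) yaw -11.423759
shift now [  6.4 -34.6  91.2] | in final axes [  3.8 -35.   91.2] rot [ 0.  -0.1  4.5] tcp [603.3  55.2 151.2]
```

```bash
python3 -m jog '[[0.005,-0.018,0,0,0,3.6,0],[0,-0.017,0.02,0,0,0,0],[0,0,0.03,0,0,0,0],[0,0,0.03,0,0,0,0],[0,0,0,0,0,0,0]]' >/dev/null
python3 -m jog '[[0,0,0,0,0,0,0],[0,0,0,0,0,0,0],[0,0,0,0,0,0,0]]'
python3 -c "
from h import *
goto([613.5,88.5,4],-10.5)"
```

```text
time_s: 18.05
tcp_pos: [615.3, 90.1, 73.0]
orientation: [[0.983, -0.181, 0.005], [-0.181, -0.983, 0.001], [0.005, -0.002, -1.0]]
force: [-1.0, -0.8, 0.2]
opening: 0.997
grip_force: 0.0
shift now [-1.8  2.  69. ] | in final axes [-1.4  1.9 69. ] rot [-0.09 -0.28  0.06] tcp [615.3  90.1  73. ]
```

```bash
python3 -m jog '[[-0.002,0.002,0.02,0,-0.3,0,0],[0,0,0.02,0,0,0,0],[0,0,0.02,0,0,0,0],[0,0,0.008,0,0,0,0],[0,0,0,0,0,0,0]]' >/dev/null
python3 -m jog '[[0,0,0,0,0,0,0],[0,0,0,0,0,0,0.2],[0,0,0,0,0,0,0.5],[0,0,0,0,0,0,0.6],[0,0,0,0,0,0,0.6]]'
python3 -m jog '[[0,0,0,0,0,0,1],[0,0,0,0,0,0,1],[0,0,0,0,0,0,1]]'
```

```text
time_s: 19.05
tcp_pos: [612.6, 88.7, 4.4]
orientation: [[0.984, -0.181, -0.001], [-0.181, -0.984, 0.001], [-0.001, -0.001, -1.0]]
force: [-0.8, -0.1, 6.5]
opening: 0.66
grip_force: 65.6
time_s: 19.35
tcp_pos: [612.6, 88.7, 4.5]
orientation: [[0.983, -0.181, -0.001], [-0.181, -0.983, 0.001], [-0.001, -0.001, -1.0]]
force: [-0.3, 0.7, 6.1]
opening: 0.663
grip_force: 65.6
```

```bash
python3 -m jog '[[0,0,-0.02,0,0,0,1],[0,0,-0.04,0,0,0,1],[0,0,-0.05,0,0,0,1],[0,0,-0.05,0,0,0,1],[0,0,-0.03,0,0,0,1]]'
python3 -c "
from h import *
goto([440,-225,200],-6.8)"
```

```text
time_s: 19.85
tcp_pos: [613.5, 88.7, 197.4]
orientation: [[0.984, -0.181, 0.002], [-0.181, -0.984, 0.002], [0.002, -0.002, -1.0]]
force: [0.5, -0.1, -1.6]
opening: 0.662
grip_force: 64.8
shift now [-113.9  339.9   -3.6] | in final axes [-135.1  332.    -2.6] rot [-0.13 -0.09 -3.61] tcp [613.5  88.7 197.4]
```

```bash
python3 -m jog '[[-0.012,0.033,0,0,0,-0.9,1],[-0.012,0.033,0,0,0,-0.9,1],[-0.012,0.033,0,0,0,-0.9,1],[-0.012,0.033,0,0,0,-0.9,1],[-0.014,0.033,0,0,0,0,1]]'>/dev/null
python3 -m jog '[[-0.015,0.034,0,0,0,0,1],[-0.015,0.034,0,0,0,0,1],[-0.015,0.034,0,0,0,0,1],[-0.015,0.034,0,0,0,0,1],[-0.014,0.034,0,0,0,0,1]]'>/dev/null
python3 -m jog '[[0,0,0,0,0,0,1],[0,0,0,0,0,0,1],[0,0,0,0,0,0,1]]'
python3 -c "
from h import *
goto([440,-225,200],-6.8)
g=snap('wrist','w5.png')
for p in [(600.6,-160,74),(512.6,-254,6)]: print(px(g,p))
c=np.array([512.6,-254]);X=np.array([-.118,-.993]);Y=np.array([.993,-.118])
for x,y in((-30.5,47.5),(30.5,47.5),(-30.5,-40.5),(30.5,-40.5)): print((x,y),px(g,(*(c+x*X+y*Y),16)))"
```

```text
time_s: 21.15
tcp_pos: [433.0, -224.5, 193.3]
orientation: [[0.993, -0.117, -0.003], [-0.117, -0.993, 0.002], [-0.003, -0.001, -1.0]]
force: [0.5, 0.5, -1.7]
opening: 0.661
grip_force: 64.8
shift now [ 7.  -0.3 -6.7] | in final axes [ 7.  -0.3 -6.7] rot [-0.07  0.18  0.08] tcp [ 433.  -224.5  193.3]
(np.float64(177.58050441968066), np.float64(-21.22002424976145))
(np.float64(338.2566372866888), np.float64(112.9537950364771))
(-30.5, 47.5) (np.float64(301.3622086901958), np.float64(48.6453137129447))
(30.5, 47.5) (np.float64(379.31870243460673), np.float64(48.69337387798515))
(-30.5, -40.5) (np.float64(302.35255678058945), np.float64(162.71333512847315))
(30.5, -40.5) (np.float64(373.6495746185487), np.float64(162.75841918083069))
```

View pics/w5.png

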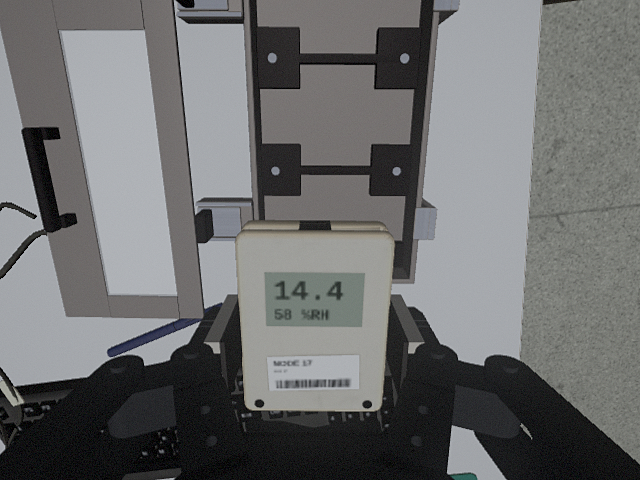

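```bash
cat > n.py <<'E'
from h import *
np.set_printoptions(precision=1,suppress=True)
g=snap('wrist')
im=g['image'].astype(int).sum(2)
# tight subpixel edges: pocket corner block inner edges (dark -> grey) and divider centre rows
def ed(line,o): 
    d=np.abs(np.diff(cv2.GaussianBlur(line.astype(np.float32)[None],(5,1),0)[0]));i=d.argmax();return o+i+.5
pts=[]
for r0,r1 in((40,52),(150,161)): pass
R=[]
for v in (45,70,80,155,185):
    L=ed(im[v-2:v+3,285:315].mean(0),285);Rr=ed(im[v-2:v+3,355:392].mean(0),355)
    a,b=ray(g,L,v,16),ray(g,Rr,v,16);print(v,L,Rr,a[:2],b[:2],np.linalg.norm(a-b));R.append((a+b)[:2]/2)
for u in (325,350):
    for v0,v1 in((45,72),(157,184)):
        col=im[v0:v1,u-5:u+5].mean(1);w=col.max()-col;w=np.where(w>w.max()/2,w,0);v=v0+(w*np.arange(len(w))).sum()/w.sum()
        print(u,v,ray(g,u,v,16)[:2])
m=(im[195:250,190:222]<150).astype(np.uint8);ys,xs=np.where(m);print('tab',xs.min()+190,xs.max()+190,ys.min()+195,ys.max()+195)
for u,v in((xs.min()+190,ys.max()+193),(xs.max()+190,ys.max()+193)):print(ray(g,u,v,74)[:2])
E
python3 n.py
```

```text
45 300.5 375.5 [ 566.1 -228.7] [ 559.3 -286.8] 58.52426656327485
70 300.5 374.5 [ 548.4 -226.4] [ 541.5 -284.8] 58.842707235308
80 300.5 374.5 [ 541.1 -225.4] [ 534.2 -284.3] 59.293998987400215
155 300.5 370.5 [ 482.7 -217.9] [ 475.8 -277. ] 59.51223815168125
185 300.5 368.5 [ 457.3 -214.7] [ 450.4 -273.5] 59.25861267882195
325 59.26935229067931 [ 553.9 -246.6]
325 169.99248698027833 [ 467.7 -237.3]
350 59.23629888544483 [ 551.6 -266.2]
350 170.04551004083694 [ 465.2 -258.6]
tab 192 220 195 249
[ 430.  -130.8]
[ 427.5 -151.8]
```

```bash
cat > inh.py <<'E'
from h import *
import sys
np.set_printoptions(precision=2,suppress=True)
g=snap('wrist');s=read_state();A=np.array(s['orientation']);t=np.array(s['tcp_pos'])
hs=cv2.cvtColor(g['image'],cv2.COLOR_BGR2HSV)
m=((hs[...,0]>10)&(hs[...,0]<45)&(hs[...,2]>120)).astype(np.uint8)*255
m[:200]=0;m[:,:200]=0;m[:,430:]=0
m=cv2.morphologyEx(cv2.morphologyEx(m,cv2.MORPH_CLOSE,np.ones((45,45))),cv2.MORPH_OPEN,np.ones((31,31)))
c=max(cv2.findContours(m,0,2)[0],key=cv2.contourArea)[:,0]
z=t[2]+float(sys.argv[1])
P=np.array([A.T@(ray(g,*p,z)-t) for p in c],np.float32)[:,:2]
print('bbox px',cv2.boundingRect(c),'tool frame rect',cv2.minAreaRect(P),P.min(0),P.max(0))
E
python3 inh.py 19.5
```

```text
Traceback (most recent call last):
  File "inh.py", line 12, in <module>
    print('bbox px',cv2.boundingRect(c),'tool frame rect',cv2.minAreaRect(P),P.min(0),P.max(0))
                                                          ~~~~~~~~~~~~~~~^^^
cv2.error: OpenCV(4.12.0) /io/opencv/modules/imgproc/src/convhull.cpp:143: error: (-215:Assertion failed) total >= 0 && (depth == CV_32F || depth == CV_32S) in function 'convexHull'
```

```bash
sed -i 's/\[:,:2\]$/[:,:2].copy()/' inh.py; python3 inh.py 19.5
```

```text
bbox px (242, 326, 144, 85) tool frame rect ((-17.09375, -1.3107967376708984), (39.47385025024414, 56.43022918701172), 0.006442559417337179) [-36.83 -29.53] [ 2.65 26.9 ]
```

Run:
```python
from h import *
g=snap('wrist');s=read_state();A=np.array(s['orientation']);t=np.array(s['tcp_pos'])
im=g['image'].astype(int).sum(2)
for u in(262,280,350,370):print(u,im[222:242,u].tolist(),im[402:418,u].tolist())
for v in(230,232,234,408,410,412):print(v,(A.T@(ray(g,316,v,t[2]+19.5)-t))[:2].round(1))
```

```text
262 [266, 301, 351, 404, 434, 433, 459, 318, 231, 303, 352, 395, 440, 452, 449, 461, 467, 472, 469, 464] [53, 84, 54, 48, 195, 434, 475, 489, 277, 144, 182, 184, 179, 193, 183, 185]
280 [257, 283, 327, 393, 428, 434, 446, 355, 243, 269, 339, 370, 430, 450, 445, 452, 456, 467, 467, 464] [463, 463, 464, 464, 477, 473, 466, 477, 308, 115, 99, 98, 103, 97, 91, 84]
350 [232, 277, 295, 362, 411, 449, 407, 416, 257, 224, 307, 361, 405, 444, 449, 450, 460, 460, 474, 473] [463, 465, 457, 463, 463, 468, 461, 447, 503, 290, 44, 68, 208, 270, 326, 258]
370 [214, 257, 289, 335, 406, 409, 372, 378, 281, 250, 303, 348, 395, 437, 447, 455, 462, 467, 469, 473] [52, 71, 90, 66, 32, 297, 461, 471, 499, 269, 35, 74, 128, 115, 66, 85]
230 [40.7 -0.2]
232 [40.  -0.2]
234 [39.3 -0.2]
408 [-35.8  -0.1]
410 [-36.8  -0.1]
412 [-37.8  -0.1]
```

```bash
python3 -c "
from h import *
goto([508,-252.6,70],-7)"
```

```text
shift now [ 78.1  19.  123. ] | in final axes [ 77.8  18.5 123.3] rot [-0.04  0.19  0.29] tcp [ 433.  -224.8  193.3]
```

```bash
python3 -m jog '[[0.026,0.0062,0,0,0.2,0.3,1],[0.026,0.0062,0,0,0,0,1],[0.026,0.0062,0.02,0,0,0,1],[0,0,0.03,0,0,0,1],[0,0,0.03,0,0,0,1]]'>/dev/null
python3 -m jog '[[0,0,0.03,0,0,0,1],[0,0,0.013,0,0,0,1],[0,0,0,0,0,0,1],[0,0,0,0,0,0,1],[0,0,0,0,0,0,1]]'
python3 -c "
from h import *
goto([508,-252.6,26],-7)"
```

```text
time_s: 22.4
tcp_pos: [509.0, -253.9, 71.9]
orientation: [[0.992, -0.124, 0.003], [-0.124, -0.992, -0.001], [0.003, 0.0, -1.0]]
force: [0.3, 0.1, -1.3]
opening: 0.666
grip_force: 64.8
shift now [-1.3 -1.2 45.9] | in final axes [-1.2 -1.2 45.9] rot [ 0.02 -0.19 -0.11] tcp [ 509.  -253.9   71.9]
```

```bash
python3 -m jog '[[-0.0012,-0.0012,0.015,0,-0.2,0,1],[0,0,0.015,0,0,0,1],[0,0,0.014,0,0,0,1],[0,0,0,0,0,0,1],[0,0,0,0,0,0,1]]'>/dev/null
python3 -m jog '[[0,0,0,0,0,0,1]]'
python3 -c "
from h import *
goto([508,-252.6,26],-7)"
```

```text
time_s: 23.0
tcp_pos: [507.0, -252.3, 26.4]
orientation: [[0.992, -0.124, -0.003], [-0.124, -0.992, 0.001], [-0.003, -0.0, -1.0]]
force: [-1.1, -1.0, -0.8]
opening: 0.657
grip_force: 64.8
shift now [1.1 0.2 0.4] | in final axes [1.1 0.2 0.4] rot [-0.03  0.16 -0.12] tcp [ 507.  -252.3   26.4]
```

```bash
python3 -m jog '[[0.001,0,0.003,0,0.1,0,1],[0,0,0.003,0,0,0,1],[0,0,0.003,0,0,0,1],[0,0,0,0,0,0,1],[0,0,0,0,0,0,1]]'
python3 -m jog '[[0,0,0.002,0,0,0,1],[0,0,0.002,0,0,0,1],[0,0,0.002,0,0,0,1],[0,0,0,0,0,0,1],[0,0,0,0,0,0,1]]'
```

```text
time_s: 23.5
tcp_pos: [508.7, -252.5, 17.6]
orientation: [[0.992, -0.123, 0.001], [-0.123, -0.992, 0.0], [0.001, -0.0, -1.0]]
force: [2.8, -0.5, 0.3]
opening: 0.663
grip_force: 65.0
time_s: 24.0
tcp_pos: [508.6, -252.3, 11.3]
orientation: [[0.992, -0.123, 0.001], [-0.123, -0.992, 0.0], [0.001, -0.0, -1.0]]
force: [6.1, -0.3, -2.7]
opening: 0.668
grip_force: 64.9
```

```bash
python3 -m jog '[[0.001,0,0.001,0,0,0,1],[0,0,0,0,0,0,1]]'
python3 -m jog '[[0,0,0,0,0,0,0.2],[0,0,0,0,0,0,0.15],[0,0,0,0,0,0,0.15],[0,0,-0.03,0,0,0,0.15],[0,0,-0.03,0,0,0,0.15]]'>/dev/null
python3 -m jog '[[-0.015,-0.005,-0.05,0,0,0,0],[-0.025,-0.01,-0.05,0,0,0,0],[-0.03,-0.01,-0.03,0,0,0,0],[0,0,0,0,0,0,0],[0,0,0,0,0,0,0]]'
python3 -c "
from h import *
g=snap('wrist','w6.png')
goto([430,-230,200],-7)"
```

```text
time_s: 24.2
tcp_pos: [508.6, -252.3, 10.5]
orientation: [[0.992, -0.124, -0.002], [-0.124, -0.992, 0.001], [-0.002, -0.001, -1.0]]
force: [3.4, 0.4, 3.0]
opening: 0.665
grip_force: 65.4
time_s: 25.2
tcp_pos: [445.4, -221.0, 192.5]
orientation: [[0.992, -0.124, -0.001], [-0.124, -0.992, 0.0], [-0.001, 0.0, -1.0]]
force: [0.7, -0.6, -0.1]
opening: 0.999
grip_force: 0.0
shift now [-14.3  10.8  -8.4] | in final axes [-14.3  10.8  -8.5] rot [-0.04  0.15 -0.14] tcp [ 445.5 -221.   191.5]
```

View pics/w6.png

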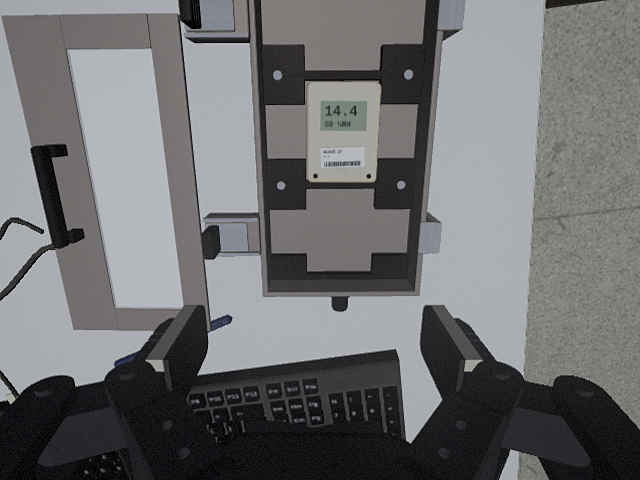

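Logger a lies flat in the middle pocket, at (306–380, 80–188), between the corner blocks. Now for logger b.

```bash
python3 -m jog '[[0,-0.035,0,0,0,-1.2,0],[0,-0.035,0,0,0,-1.2,0],[-0.003,-0.035,0,0,0,-1.2,0],[-0.004,-0.035,0,0,0,-1.2,0],[-0.004,-0.035,0,0,0,-1.2,0]]'>/dev/null
python3 -m jog '[[-0.004,-0.035,0.01,0,0,0,0],[-0.004,-0.035,0.01,0,0,0,0],[-0.004,-0.035,0,0,0,0,0],[-0.004,-0.035,0,0,0,0,0],[0,-0.02,0,0,0,0,0]]'>/dev/null
python3 -m jog '[[0,0,0,0,0,0,0],[0,0,0,0,0,0,0],[0,0,0,0,0,0,0]]'
python3 lg.py w7.png 423 155; python3 rect.py 180 420 150 400
```

```text
time_s: 26.55
tcp_pos: [436.4, 113.0, 171.4]
orientation: [[1.0, -0.022, -0.004], [-0.022, -1.0, 0.0], [-0.004, -0.0, -1.0]]
force: [-0.5, -0.0, -0.9]
opening: 0.998
grip_force: 0.0
264.04202247781734 236.04511613228703 [[75, 8, 124], [73, 15, 119], [68, 18, 116], [78, 21, 119], [90, 2, 148], [60, 6, 134], [64, 19, 109], [64, 17, 119]] desk [111  11 161] [108  16 162]
shift now [-14.  -41.7 111.7] | in final axes [-19.2 -39.8 111.6] rot [0.   0.18 6.75] tcp [436.4 112.9 171.6]
centre (413.1141662597656, 174.7739715576172) size (88.4703369140625, 92.64845275878906) yaw -1.286911
shift now [-24.5 -61.2 111.9] | in final axes [-24.8 -61.2 111.9] rot [-0.   0.1  0. ] tcp [436.5 113.  171.9]
```

View pics/w7.png

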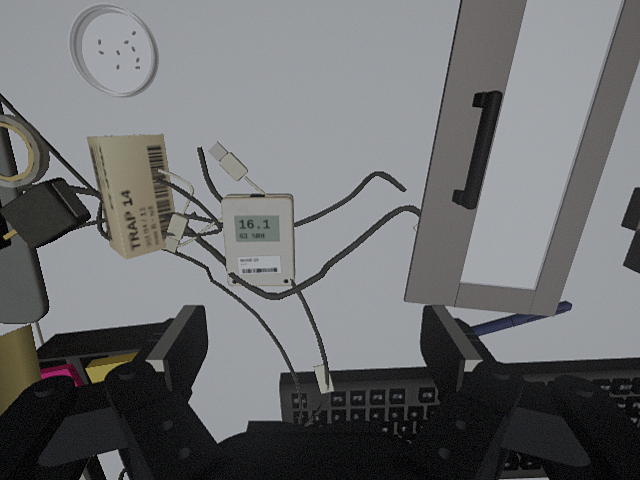

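Run:
```python
from h import *
g=snap('wrist')
P=np.array([ray(g,*p,24)[:2] for p in [(223,199),(294,195),(295,284),(228,286)]]);print(P.round(1),P.mean(0).round(1))
for a,b in((3,0),(2,1)):d=P[b]-P[a];print(np.linalg.norm(d),np.degrees(np.arctan2(d[1],d[0])))
d=P[0]-P[1];print(np.linalg.norm(d),np.degrees(np.arctan2(d[1],d[0]))-90)
goto([*P.mean(0),60],1)
```

```text
[[454.9 186. ]
 [456.9 129.1]
 [379.2 131.2]
 [378.6 189.1]] [417.4 158.9]
76.36158681987314 -2.344156899062993
77.71111541849575 -1.5765126193544088
56.974898040020065 1.9771491717146432
shift now [-19.8 -45.2 112.1] | in final axes [-18.3 -46.  112. ] rot [-0.02  0.13 -2.24] tcp [436.5 113.2 172. ]
```

```bash
python3 -m jog '[[-0.007,-0.015,0.01,0,0,0,0],[-0.007,-0.015,0.02,0,0,0,0],[-0.006,-0.015,0.03,0,0,0,0],[0,0,0.03,0,0,0,0],[0,0,0.02,0,0,0,0]]' >/dev/null
python3 -m jog '[[0,0,0,0,0,0,0],[0,0,0,0,0,0,0],[0,0,0,0,0,0,0]]'
python3 -c "
from h import *
goto([417,158,4],-1.2)"
```

```text
time_s: 27.5
tcp_pos: [418.2, 159.9, 63.6]
orientation: [[1.0, -0.02, 0.001], [-0.02, -1.0, 0.002], [0.001, -0.002, -1.0]]
force: [0.3, -0.6, 0.3]
opening: 1.0
grip_force: 0.0
shift now [-1.2  2.  59.6] | in final axes [-1.2  2.  59.6] rot [-0.09 -0.04  0.03] tcp [418.2 159.9  63.6]
```

```bash
python3 -m jog '[[-0.001,0.002,0.02,0,0,0,0],[0,0,0.02,0,0,0,0],[0,0,0.015,0,0,0,0],[0,0,0.004,0,0,0,0],[0,0,0,0,0,0,0]]'
python3 -m jog '[[0,0,0,0,0,0,0],[0,0,0,0,0,0,0.2],[0,0,0,0,0,0,0.5],[0,0,0,0,0,0,1],[0,0,0,0,0,0,1]]'
python3 -m jog '[[0,0,-0.01,0,0,0,1],[0,0,-0.04,0,0,0,1],[0,0,-0.05,0,0,0,1],[0,0,-0.05,0,0,0,1],[0,0,-0.05,0,0,0,1]]'
python3 -c "
from h import *
goto([425,-235,200],-7)"
```

```text
time_s: 28.0
tcp_pos: [416.5, 158.0, 3.9]
orientation: [[1.0, -0.02, -0.001], [-0.02, -1.0, 0.001], [-0.001, -0.001, -1.0]]
force: [-0.1, -0.0, 0.5]
opening: 0.995
grip_force: 0.0
time_s: 28.5
tcp_pos: [416.6, 158.1, 4.4]
orientation: [[1.0, -0.02, -0.0], [-0.02, -1.0, 0.001], [-0.0, -0.001, -1.0]]
force: [-0.8, -0.6, 7.6]
opening: 0.662
grip_force: 63.4
time_s: 29.0
tcp_pos: [415.5, 157.6, 205.9]
orientation: [[1.0, -0.019, -0.002], [-0.019, -1.0, 0.001], [-0.002, -0.001, -1.0]]
force: [1.8, 0.1, -1.0]
opening: 0.667
grip_force: 64.4
shift now [ 17.  392.4   5.5] | in final axes [ 57.3 388.5   5.9] rot [-0.05  0.1   5.91] tcp [415.5 157.6 205.9]
```

```bash
python3 -m jog '[[0.003,0.034,0,0,0,1.5,1],[0.003,0.035,0,0,0,1.5,1],[0.004,0.035,0,0,0,1.5,1],[0.004,0.035,0,0,0,1.4,1],[0.005,0.035,0,0,0,0,1]]'>/dev/null
python3 -m jog '[[0.005,0.035,0,0,0,0,1],[0.005,0.035,0,0,0,0,1],[0.005,0.035,0,0,0,0,1],[0.005,0.036,0,0,0,0,1],[0.005,0.036,0,0,0,0,1]]'>/dev/null
python3 -m jog '[[0.005,0.036,0,0,0,0,1],[0,0,0,0,0,0,1],[0,0,0,0,0,0,1],[0,0,0,0,0,0,1]]'
python3 -c "
from h import *
goto([425,-235,200],-7)
g=snap('wrist','w8.png');s=read_state();A=np.array(s['orientation']);t=np.array(s['tcp_pos'])
im=g['image'].astype(int).sum(2)
for u in(262,280,350,370):print(u,im[222:242,u].tolist(),im[402:418,u].tolist())
"; python3 inh.py 19.5; ls pics | wc -l
```

```text
time_s: 30.4
tcp_pos: [426.4, -231.0, 203.2]
orientation: [[0.993, -0.121, -0.002], [-0.121, -0.993, 0.002], [-0.002, -0.001, -1.0]]
force: [0.8, -0.5, -0.5]
opening: 0.663
grip_force: 64.5
shift now [-0.9  4.2  3.2] | in final axes [-0.9  4.2  3.2] rot [-0.08  0.11  0.08] tcp [ 426.4 -231.   203.2]
262 [221, 219, 250, 278, 323, 390, 428, 440, 457, 416, 261, 253, 329, 370, 416, 431, 440, 434, 459, 451] [155, 74, 75, 93, 73, 84, 33, 419, 468, 486, 273, 142, 155, 170, 171, 182]
280 [230, 224, 248, 266, 320, 386, 428, 442, 457, 423, 271, 259, 330, 362, 416, 442, 445, 453, 459, 466] [461, 459, 463, 466, 460, 465, 466, 465, 455, 481, 279, 121, 163, 163, 181, 159]
350 [248, 210, 246, 278, 328, 367, 441, 433, 409, 372, 247, 262, 315, 370, 419, 440, 447, 460, 456, 464] [458, 459, 462, 470, 467, 461, 456, 460, 462, 486, 271, 52, 90, 114, 109, 60]
370 [255, 220, 240, 277, 329, 385, 420, 376, 362, 337, 241, 267, 332, 369, 410, 433, 438, 453, 460, 462] [175, 53, 87, 107, 87, 79, 100, 427, 471, 487, 278, 12, 75, 79, 68, 81]
bbox px (242, 328, 144, 84) tool frame rect ((-17.898950576782227, -0.9647674560546875), (39.05430603027344, 56.186126708984375), 0.02539362758398056) [-37.43 -29.06] [ 1.64 27.13]
14
```

```bash
python3 -m jog '[[-0.002,0.011,0.025,0,0,0.1,1],[0,0,0.04,0,0,0,1],[0,0,0.04,0,0,0,1],[0,0,0.03,0,0,0,1],[0,0,0,0,0,0,1]]'>/dev/null
python3 -m jog '[[0,0,0,0,0,0,1],[0,0,0,0,0,0,1]]'
python3 -c "
from h import *
goto([423.1,-241.8,26],-7)"
```

```text
time_s: 31.2
tcp_pos: [424.5, -243.1, 69.9]
orientation: [[0.992, -0.123, 0.002], [-0.123, -0.992, -0.001], [0.002, 0.0, -1.0]]
force: [-0.0, -0.3, -0.4]
opening: 0.665
grip_force: 64.4
shift now [-1.7 -1.1 43.9] | in final axes [-1.6 -1.1 43.9] rot [ 0.03 -0.1  -0.08] tcp [ 424.5 -243.1   69.9]
```

```bash
python3 -m jog '[[-0.0012,-0.001,0.015,0,-0.1,0,1],[0,0,0.015,0,0,0,1],[0,0,0.013,0,0,0,1],[0,0,0,0,0,0,1],[0,0,0,0,0,0,1]]'>/dev/null
python3 -m jog '[[0,0,0,0,0,0,1]]'
python3 -c "
from h import *
goto([423.1,-241.8,26],-7)"
```

```text
time_s: 31.8
tcp_pos: [422.6, -242.0, 25.9]
orientation: [[0.992, -0.124, -0.002], [-0.124, -0.992, 0.0], [-0.002, -0.0, -1.0]]
force: [-0.5, 0.1, -1.4]
opening: 0.662
grip_force: 64.5
shift now [ 0.5 -0.2 -0.1] | in final axes [ 0.5 -0.2 -0.1] rot [-0.    0.1  -0.12] tcp [ 422.6 -242.    25.9]
```

```bash
python3 -m jog '[[0.0005,0,0.003,0,0.1,0,1],[0,0,0.003,0,0,0,1],[0,0,0.003,0,0,0,1],[0,0,0,0,0,0,1],[0,0,0,0,0,0,1]]'
python3 -m jog '[[0,0,0.002,0,0,0,1],[0,0,0.002,0,0,0,1],[0,0,0.002,0,0,0,1],[0,0,0,0,0,0,1],[0,0,0,0,0,0,1]]'
```

```text
time_s: 32.3
tcp_pos: [422.2, -241.6, 15.9]
orientation: [[0.992, -0.124, -0.002], [-0.124, -0.992, 0.001], [-0.002, -0.001, -1.0]]
force: [0.6, 0.1, -1.1]
opening: 0.663
grip_force: 64.5
time_s: 32.8
tcp_pos: [422.3, -241.7, 10.4]
orientation: [[0.992, -0.124, -0.002], [-0.124, -0.992, 0.001], [-0.002, -0.001, -1.0]]
force: [-1.3, 0.4, 5.4]
opening: 0.66
grip_force: 65.1
```

```bash
python3 -m jog '[[0,0,0,0,0,0,0.2],[0,0,0,0,0,0,0.15],[0,0,0,0,0,0,0.15],[0,0,-0.03,0,0,0,0.15],[0,0,-0.03,0,0,0,0.15]]'>/dev/null
python3 -m jog '[[0.005,-0.005,-0.05,0,0,0,0.3],[0.01,-0.01,-0.05,0,0,0,0.6],[0.01,-0.01,-0.03,0,0,0,0.6],[0,0,0,0,0,0,0.6],[0,0,0,0,0,0,0.6]]'
python3 -c "
from h import *
g=snap('wrist','w9.png')"
```

```text
time_s: 33.8
tcp_pos: [450.0, -220.4, 197.8]
orientation: [[0.992, -0.123, -0.001], [-0.123, -0.992, 0.0], [-0.001, -0.0, -1.0]]
force: [-0.0, 0.2, -0.0]
opening: 0.4
grip_force: 0.0
```

View pics/w9.png

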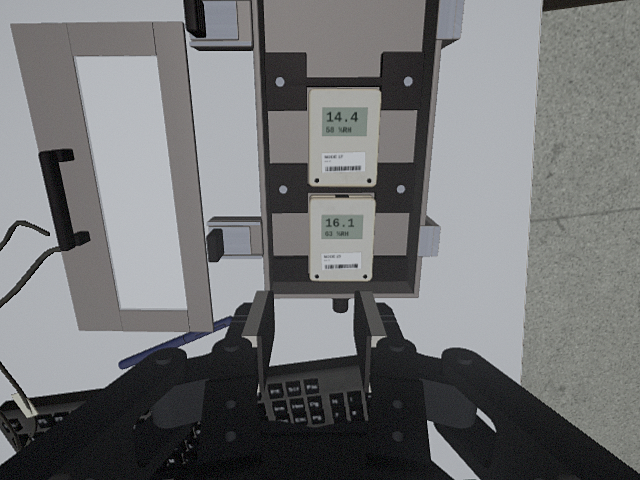

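Both loggers sit flat in the middle and near pockets, at (343,138) and (341,238). The lid is where I left it, with its handle at (62,200). I fetch the lid next.

```bash
python3 -m jog '[[0.003,-0.035,0,0,0,0,0.6],[0.003,-0.035,0,0,0,0,0.6],[0.003,-0.035,0.02,0,0,0,0.6],[0.003,-0.035,0.02,0,0,0,0.6],[0.002,-0.035,0.02,0,0,0,0.6]]'>/dev/null
python3 -m jog '[[0.002,-0.035,0.02,0,0,0,0.6],[0,0,0,0,0,0,0.6],[0,0,0,0,0,0,0.6],[0,0,0,0,0,0,0.6]]'
sed -i 's/goto.*/goto([491.3,-10.6,21.6],-6.8)/; s/,76)/,39)/' hd.py; python3 hd.py
```

```text
time_s: 34.75
tcp_pos: [491.1, -15.6, 117.1]
orientation: [[0.992, -0.126, -0.003], [-0.126, -0.992, 0.0], [-0.003, 0.0, -1.0]]
force: [0.8, -1.0, 0.1]
opening: 0.398
grip_force: 0.0
[  491     0   142   325 11548] ((562.8963012695312, 167.400634765625), (100.05883026123047, 327.8353271484375), 8.79741096496582) [ 522.4 -167.8]
[ 565    0   51   37 1483] ((590.0, 18.0), (36.0, 50.0), 90.0) [ 600.1 -175.9]
[ 610   56   30  116 1625] ((625.2176513671875, 112.77058410644531), (22.886165618896484, 116.81707000732422), 12.52880573272705) [ 549.1 -200.5]
[ 580  138   60  135 2015] ((619.27197265625, 205.74789428710938), (52.83732986450195, 140.88096618652344), 12.875000953674316) [ 494.3 -203.9]
[ 297  182   17  132 1909] ((304.9950256347656, 247.50006103515625), (131.0925750732422, 15.306181907653809), 89.43273162841797) [491.9  -9.4]
[591 243  28  87 316] ((603.180419921875, 285.62530517578125), (5.771823883056641, 90.10459899902344), 15.851926803588867) [ 440.7 -200.2]
[ 14 264  72  66 559] ((45.890567779541016, 301.16497802734375), (94.792724609375, 15.221244812011719), 44.56264114379883) [476.3 166.6]
[142 268 113  62 629] ((193.27505493164062, 295.01177978515625), (29.838375091552734, 121.06222534179688), 66.7322998046875) [468.3  68.4]
[ 514  289   44   41 1203] ((535.5, 309.0), (40.0, 43.0), 90.0) [ 428.9 -157. ]
[258 291  17  39 435] ((266.0, 310.0), (38.0, 16.0), 90.0) [451.2  22.5]
[354 291  16  39 404] ((361.5, 310.0), (38.0, 15.0), 90.0) [443.  -41.1]
[222 303  30  27 400] ((240.1157989501953, 318.66424560546875), (16.906171798706055, 38.134220123291016), 36.38435363769531) [446.9  41. ]
[376 303  24  27 373] ((387.21893310546875, 316.1022033691406), (32.29471969604492, 14.18233585357666), 70.01689147949219) [436.2 -57.9]
shift now [-0.6 -5.1 95.9] | in final axes [-0.7 -5.1 95.9] rot [ 0.01  0.13 -0.48] tcp [491.4 -15.7 117.5]
```

Handle confirmed at (491.9, -9.4), unchanged.

```bash
python3 -m jog '[[-0.001,-0.0051,0.02,0,0.1,-0.4,0.6],[0,0,0.025,0,0,0,0.6],[0,0,0.025,0,0,0,0.6],[0,0,0.02,0,0,0,0.6],[0,0,0.005,0,0,0,0.6]]'>/dev/null
python3 -m jog '[[0,0,0,0,0,0,0.6],[0,0,0,0,0,0,0.6]]'
python3 -m jog '[[0,0,0,0,0,0,0.8],[0,0,0,0,0,0,1],[0,0,0,0,0,0,1],[0,0,0,0,0,0,1],[0,0,0,0,0,0,1]]'
```

```text
time_s: 35.5
tcp_pos: [492.2, -9.3, 23.7]
orientation: [[0.993, -0.118, 0.002], [-0.118, -0.993, 0.0], [0.002, -0.001, -1.0]]
force: [-0.8, -0.1, -0.2]
opening: 0.397
grip_force: 0.0
time_s: 36.0
tcp_pos: [492.2, -8.9, 23.9]
orientation: [[0.993, -0.117, 0.002], [-0.117, -0.993, 0.0], [0.002, -0.0, -1.0]]
force: [-0.3, 0.9, 5.5]
opening: 0.09
grip_force: 58.7
```

```bash
python3 -m jog '[[0,0,-0.01,0,0,0,1],[0,0,-0.03,0,0,0,1],[0,0,-0.04,0,0,0,1],[0,0,-0.04,0,0,0,1],[0,0,-0.03,0,0,0,1]]'
python3 -c "
from h import *
goto([519.5,-202,175],-6.8)"
```

```text
time_s: 36.5
tcp_pos: [491.6, -8.6, 175.7]
orientation: [[0.993, -0.117, 0.003], [-0.117, -0.993, 0.001], [0.003, -0.001, -1.0]]
force: [1.2, -0.8, -0.7]
opening: 0.084
grip_force: 59.0
shift now [ 50.3 188.8   0.7] | in final axes [ 50.6 188.7   0.7] rot [-0.06 -0.15  0.1 ] tcp [491.6  -8.6 175.7]
```

```bash
python3 -m jog '[[0.005,0.02,0,0,0,0,1],[0.01,0.033,0,0,0,0,1],[0.01,0.034,0,0,0,0,1],[0.01,0.034,0,0,0,0,1],[0.01,0.034,0,0,0,0,1]]'>/dev/null
python3 -m jog '[[0.005,0.02,0,0,0,0,1],[0,0.009,0,0,0,0,1],[0,0,0,0,0,0,1],[0,0,0,0,0,0,1],[0,0,0,0,0,0,1]]'
python3 -m jog '[[0,0,0,2.865,0,0,1],[0,0,0,2.865,0,0,1],[0,0,0,2.865,0,0,1],[0,0,0,2.865,0,0,1],[0,0,0,0,0,0,1]]'
python3 -m jog '[[0,0,0,0,0,0,1],[0,0,0,0,0,0,1]]'
cat > tl.py <<'E'
from h import *
import sys
from scipy.spatial.transform import Rotation as R
def tl(p,yaw,th):
    s=read_state();A=np.array(s['orientation']);c,q=np.cos(np.radians(yaw)),np.sin(np.radians(yaw))
    B=np.array([[c,q,0],[q,-c,0],[0,0,-1.]])@R.from_rotvec([th,0,0]).as_matrix()
    d=np.array(p)-s['tcp_pos'];print('shift',(A.T@d).round(2),'rot',np.degrees(R.from_matrix(A.T@B).as_rotvec()).round(2),'tcp',np.round(s['tcp_pos'],1),'F',np.round(s['force'],1),'open',round(s['opening'],3))
tl(list(map(float,sys.argv[1:4])),-6.8,float(sys.argv[4]))
E
python3 tl.py 519.5 -202 82 0.2
```

```text
time_s: 37.5
tcp_pos: [519.6, -195.4, 172.8]
orientation: [[0.993, -0.114, 0.0], [-0.114, -0.993, 0.001], [-0.0, -0.001, -1.0]]
force: [-0.4, 0.5, -2.5]
opening: 0.091
grip_force: 59.0
time_s: 38.0
tcp_pos: [519.1, -198.2, 172.3]
orientation: [[0.993, -0.116, 0.023], [-0.118, -0.973, 0.198], [-0.001, -0.199, -0.98]]
force: [0.2, 0.1, -1.7]
opening: 0.09
grip_force: 59.1
time_s: 38.2
tcp_pos: [519.7, -196.1, 172.9]
orientation: [[0.993, -0.112, 0.023], [-0.115, -0.974, 0.198], [0.0, -0.199, -0.98]]
force: [0.4, 0.5, -2.0]
opening: 0.088
grip_force: 59.1
shift [ 0.41 23.81 87.87] rot [-0.02  0.03  0.21] tcp [ 519.7 -196.1  172.9] F [ 0.4  0.5 -2. ] open 0.088
```

```bash
python3 -m jog '[[0,0.006,0.0176,0,0,0.2,1],[0,0.006,0.0176,0,0,0,1],[0,0.005,0.0176,0,0,0,1],[0,0.003,0.0176,0,0,0,1],[0,0,0,0,0,0,1]]'>/dev/null
python3 -m jog '[[0,0,0,0,0,0,1],[0,0,0,0,0,0,1]]'
python3 tl.py 519.5 -202 82 0.2
```

```text
time_s: 38.9
tcp_pos: [519.8, -202.8, 100.9]
orientation: [[0.993, -0.117, 0.025], [-0.12, -0.973, 0.197], [0.001, -0.199, -0.98]]
force: [0.8, 0.9, -1.9]
opening: 0.089
grip_force: 59.1
shift [-0.4   3.01 18.66] rot [ 0.   -0.09 -0.05] tcp [ 519.8 -202.8  100.9] F [ 0.8  0.9 -1.9] open 0.089
```

```bash
python3 -m jog '[[0,0.001,0.006,0,0,0,1],[0,0.001,0.006,0,0,0,1],[0,0.001,0.006,0,0,0,1],[0,0,0,0,0,0,1],[0,0,0,0,0,0,1]]'
python3 tl.py 519.5 -202 82 0.2
```

```text
time_s: 39.4
tcp_pos: [518.7, -202.3, 81.1]
orientation: [[0.993, -0.118, 0.023], [-0.12, -0.973, 0.198], [-0.001, -0.2, -0.98]]
force: [-0.0, -0.2, -2.1]
opening: 0.093
grip_force: 59.0
shift [ 0.73 -0.52 -0.77] rot [-0.05  0.04 -0.13] tcp [ 518.7 -202.3   81.1] F [-0.  -0.2 -2.1] open 0.093
```

```bash
python3 -m jog '[[0,0.0038,-0.0016,0,0,0,1],[0,0.0039,-0.0008,0,0,0,1],[0,0.0039,-0.0008,0,0,0,1],[0,0.0039,-0.0008,0,0,0,1],[0,0,0,0,0,0,1]]'
python3 -m jog '[[0,0,0,0,0,0,1],[0,0,0,0,0,0,1]]'
python3 tl.py 517.6 -218 82 0.2
python3 -c "
from h import *
g=snap('side');cv2.imwrite('pics/s2.png',cv2.resize(g['image'][280:400,190:400],None,fx=3.8,fy=3.8,interpolation=cv2.INTER_CUBIC))"
```

```text
time_s: 39.9
tcp_pos: [517.1, -217.3, 82.6]
orientation: [[0.993, -0.118, 0.023], [-0.12, -0.972, 0.2], [-0.001, -0.201, -0.98]]
force: [-0.1, 2.5, -0.6]
opening: 0.094
grip_force: 59.3
time_s: 40.1
tcp_pos: [517.1, -217.2, 82.4]
orientation: [[0.993, -0.117, 0.023], [-0.12, -0.973, 0.199], [-0.001, -0.2, -0.98]]
force: [0.2, 4.2, -0.2]
opening: 0.091
grip_force: 59.3
shift [0.58 0.78 0.28] rot [-0.1   0.03 -0.07] tcp [ 517.1 -217.2   82.4] F [ 0.2  4.2 -0.2] open 0.091
```

View pics/s2.png

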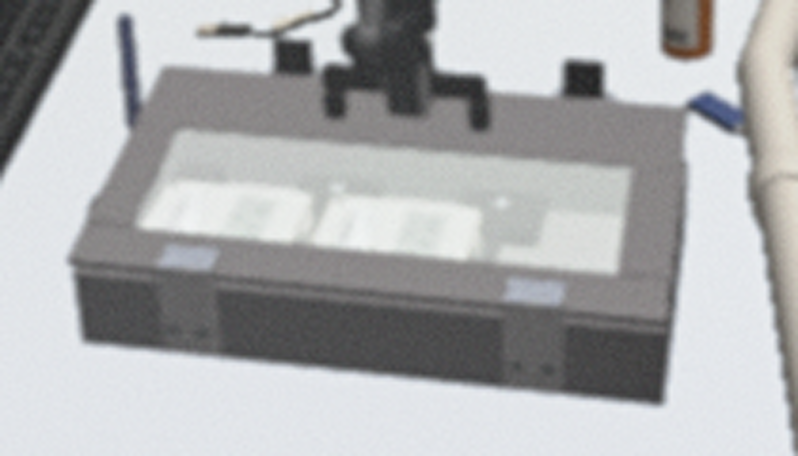

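Both hooks show above the lid's rear frame, at (190,257) and (535,290), and both loggers show through the window. I ease the lid back slightly and lower the front.

```bash
python3 -m jog '[[0.0005,-0.0015,0.0005,0,0,0,1],[0,-0.0007,0.00555,-2.865,0,0,1],[0,-0.0007,0.00555,-2.865,0,0,1],[0,0,0,0,0,0,1],[0,0,0,0,0,0,1]]'
python3 tl.py 518.3 -212.4 58.9 0.0
python3 -m jog '[[0,-0.0007,0.00555,-2.865,0,0,1],[0,0,0,0,0,0,1],[0,0,0,0,0,0,1]]'
python3 tl.py 518.3 -212.4 58.9 0.0
```

```text
time_s: 40.65
tcp_pos: [518.1, -214.3, 71.4]
orientation: [[0.993, -0.12, 0.012], [-0.12, -0.988, 0.099], [-0.0, -0.1, -0.995]]
force: [-0.4, 0.4, -0.6]
opening: 0.087
grip_force: 59.7
shift [-0.04 -0.66 12.67] rot [-5.73  0.01 -0.12] tcp [ 518.1 -214.3   71.4] F [-0.4  0.4 -0.6] open 0.087
time_s: 40.95
tcp_pos: [518.2, -213.4, 66.2]
orientation: [[0.993, -0.121, 0.006], [-0.121, -0.991, 0.05], [-0.0, -0.05, -0.999]]
force: [-0.6, -0.0, -3.2]
opening: 0.093
grip_force: 60.4
shift [-0.05 -0.67  7.33] rot [-2.89  0.   -0.17] tcp [ 518.2 -213.4   66.2] F [-0.6 -0.  -3.2] open 0.093
```

```bash
python3 -m jog '[[0,-0.0007,0.003,-1.4,0,0,1],[0,-0.0005,0.003,-1.45,0,0,1],[0,0,0,0,0,0,1],[0,0,0,0,0,0,1]]'
python3 tl.py 518.3 -212.4 58.9 0.0
python3 -m jog '[[0,0,0.001,0,0,0,1],[0,0,0.001,0,0,0,1],[0,0,0,0,0,0,1],[0,0,0,0,0,0,1]]'
```

```text
time_s: 41.35
tcp_pos: [518.3, -212.0, 60.3]
orientation: [[0.993, -0.122, -0.0], [-0.122, -0.993, 0.001], [-0.0, -0.001, -1.0]]
force: [0.0, -1.3, -1.7]
opening: 0.087
grip_force: 60.4
shift [0.05 0.39 1.36] rot [-0.06  0.02 -0.21] tcp [ 518.3 -212.    60.3] F [ 0.  -1.3 -1.7] open 0.087
time_s: 41.75
tcp_pos: [518.4, -212.0, 58.5]
orientation: [[0.993, -0.121, 0.0], [-0.121, -0.993, -0.0], [0.0, 0.0, -1.0]]
force: [-1.5, -3.4, 2.8]
opening: 0.088
grip_force: 61.1
```

```bash
python3 -m jog '[[0,0,0,0,0,0,0.8],[0,0,0,0,0,0,0.6],[0,0,0,0,0,0,0.6],[0,0,-0.03,0,0,0,0.6],[0,0,-0.03,0,0,0,0.6]]'
python3 -c "
from h import *
goto([600.5,-159.5,120],-6.8)"
```

```text
time_s: 42.25
tcp_pos: [517.8, -210.0, 117.7]
orientation: [[0.993, -0.12, -0.003], [-0.12, -0.993, 0.002], [-0.003, -0.002, -1.0]]
force: [-0.1, -0.2, -0.1]
opening: 0.402
grip_force: 0.0
shift now [ 76.1 -60.   -2.4] | in final axes [ 76.2 -59.9  -2.3] rot [-0.11  0.19 -0.07] tcp [ 517.8 -210.   117.7]
```

```bash
python3 -m jog '[[0.019,-0.015,0,0,0,0,0.6],[0.019,-0.015,0,0,0,0,0.6],[0.019,-0.015,0,0,0,0,0.6],[0.019,-0.015,0,0,0.2,0,0.6],[0,0,0,0,0,0,0.6]]'>/dev/null
python3 -m jog '[[0,0,0,0,0,0,0.6],[0,0,0,0,0,0,0.6],[0,0,0,0,0,0,0.6]]'
python3 -c "
from h import *
goto([600.5,-159.5,56.5],-6.8)"
```

```text
time_s: 43.05
tcp_pos: [600.1, -161.3, 117.9]
orientation: [[0.993, -0.122, 0.002], [-0.122, -0.993, 0.0], [0.002, -0.0, -1.0]]
force: [0.7, -0.6, 0.3]
opening: 0.399
grip_force: 0.0
shift now [ 0.  -1.8 61.4] | in final axes [ 0.1 -1.9 61.4] rot [-0.02 -0.12 -0.2 ] tcp [ 600.1 -161.3  117.9]
```

```bash
python3 -m jog '[[0,-0.002,0.02,0,0,0,0.6],[0,0,0.02,0,0,0,0.6],[0,0,0.0215,0,0,0,0.6],[0,0,0,0,0,0,0.6],[0,0,0,0,0,0,0.6]]'
python3 -m jog '[[0,0,0,0,0,0,0.8],[0,0,0,0,0,0,1],[0,0,0,0,0,0,1],[0,0,0,0,0,0,1],[0,0,0,0,0,0,1]]'
python3 -m jog '[[0,0.005,0,0,0,0,1],[0,0.005,0,0,0,0,1],[0,0.005,0,0,0,0,1],[0,0.004,0,0,0,0,1],[0,0.001,0,0,0,0,1]]'
python3 -m jog '[[0,0,0,0,0,0,1],[0,0,0,0,0,0,1]]'
```

```text
time_s: 43.55
tcp_pos: [601.2, -158.9, 56.7]
orientation: [[0.993, -0.121, 0.002], [-0.121, -0.993, 0.0], [0.002, -0.001, -1.0]]
force: [0.8, 0.1, 1.1]
opening: 0.399
grip_force: 0.0
time_s: 44.05
tcp_pos: [602.2, -159.7, 58.1]
orientation: [[0.993, -0.121, 0.005], [-0.121, -0.993, -0.001], [0.005, 0.001, -1.0]]
force: [-1.4, -2.7, 6.0]
opening: 0.072
grip_force: 60.5
time_s: 44.55
tcp_pos: [600.1, -177.5, 58.1]
orientation: [[0.993, -0.12, 0.005], [-0.12, -0.993, 0.001], [0.005, -0.002, -1.0]]
force: [-1.0, 1.4, 6.7]
opening: 0.074
grip_force: 60.7
time_s: 44.75
tcp_pos: [600.1, -177.5, 58.1]
orientation: [[0.993, -0.12, 0.005], [-0.12, -0.993, 0.001], [0.005, -0.002, -1.0]]
force: [-1.3, 0.1, 6.8]
opening: 0.072
grip_force: 60.7
```

```bash
python3 -m jog '[[0,0.002,0,0,0,0,1],[0,0,0,0,0,0,1],[0,0,0,0,0,0,1]]'
python3 -m jog '[[0,0,0,0,0,0,0.6],[0,0,0,0,0,0,0.6],[0,0,-0.03,0,0,0,0.6],[0,0,-0.03,0,0,0,0.6],[0,0,0,0,0,0,0.6]]'>/dev/null
python3 -c "
from h import *
goto([443,-140.5,118],-6.8)"
```

```text
time_s: 45.05
tcp_pos: [600.1, -177.7, 58.1]
orientation: [[0.993, -0.119, 0.005], [-0.119, -0.993, 0.003], [0.005, -0.004, -1.0]]
force: [-1.0, 2.9, 7.0]
opening: 0.075
grip_force: 60.7
shift now [-162.2  -21.2    0.8] | in final axes [-162.2  -21.6    2.6] rot [ 0.01 -0.62 -0.14] tcp [ 601.5 -181.2  120.6]
```

```bash
python3 -m jog '[[-0.033,-0.0045,0,0,-0.3,0,0.6],[-0.033,-0.0045,0,0,-0.3,0,0.6],[-0.033,-0.0045,0,0,0,0,0.6],[-0.033,-0.0045,0,0,0,0,0.6],[-0.030,-0.0035,0,0,0,0,0.6]]'>/dev/null
python3 -m jog '[[0,0,0,0,0,0,0.6],[0,0,0,0,0,0,0.6],[0,0,0,0,0,0,0.6]]'>/dev/null
python3 -c "
from h import *
goto([443,-140.5,57],-6.8)"
```

```text
shift now [ 1.9  0.7 60.2] | in final axes [ 1.5  0.6 60.3] rot [-0.05  0.37 -0.12] tcp [ 441.6 -139.7  117.3]
```

```bash
python3 -m jog '[[0.002,0.0005,0.02,0,0.3,0,0.6],[0,0,0.02,0,0,0,0.6],[0,0,0.02,0,0,0,0.6],[0,0,0,0,0,0,0.6],[0,0,0,0,0,0,0.6]]'
python3 -m jog '[[0,0,0,0,0,0,0.8],[0,0,0,0,0,0,1],[0,0,0,0,0,0,1],[0,0,0,0,0,0,1],[0,0,0,0,0,0,1]]'
python3 -m jog '[[0,0.005,0,0,0,0,1],[0,0.005,0,0,0,0,1],[0,0.005,0,0,0,0,1],[0,0.004,0,0,0,0,1],[0,0.002,0,0,0,0,1]]'
python3 -m jog '[[0,0,0,0,0,0,1],[0,0,0,0,0,0,1]]'
```

```text
time_s: 46.85
tcp_pos: [442.9, -140.1, 57.1]
orientation: [[0.993, -0.12, -0.002], [-0.12, -0.993, 0.001], [-0.003, -0.001, -1.0]]
force: [-0.2, 0.3, -0.2]
opening: 0.401
grip_force: 0.0
time_s: 47.35
tcp_pos: [443.1, -140.6, 58.3]
orientation: [[0.993, -0.121, 0.0], [-0.121, -0.993, 0.0], [0.0, -0.0, -1.0]]
force: [-1.2, -2.0, 6.6]
opening: 0.078
grip_force: 60.4
time_s: 47.85
tcp_pos: [440.9, -158.6, 58.3]
orientation: [[0.993, -0.12, 0.0], [-0.12, -0.993, 0.004], [-0.0, -0.004, -1.0]]
force: [-0.3, 10.7, 9.1]
opening: 0.072
grip_force: 60.8
time_s: 48.05
tcp_pos: [440.9, -158.6, 58.3]
orientation: [[0.993, -0.119, 0.0], [-0.119, -0.993, 0.003], [-0.0, -0.003, -1.0]]
force: [0.1, 5.8, 7.8]
opening: 0.073
grip_force: 60.7
```

Home: 18 mm travelled and against the stop. I release, move clear and take a last look.

```bash
python3 -m jog '[[0,0,0,0,0,0,0.6],[0,0,0,0,0,0,0.6],[0,0,-0.03,0,0,0,0.6],[0,0,-0.04,0,0,0,0.6],[0,0,-0.05,0,0,0,0.6]]'>/dev/null
python3 -m jog '[[0.005,0.02,-0.03,0,0,0,0.6],[0.005,0.03,0,0,0,0,0.6],[0,0,0,0,0,0,0.6],[0,0,0,0,0,0,0.6],[0,0,0,0,0,0,0.6]]'
python3 -c "
from h import *
g=snap('wrist','w10.png')"
```

```text
time_s: 49.05
tcp_pos: [443.3, -211.1, 206.4]
orientation: [[0.993, -0.12, -0.004], [-0.12, -0.993, 0.002], [-0.004, -0.002, -1.0]]
force: [-0.5, 0.5, 0.2]
opening: 0.4
grip_force: 0.0
```

View pics/w10.png

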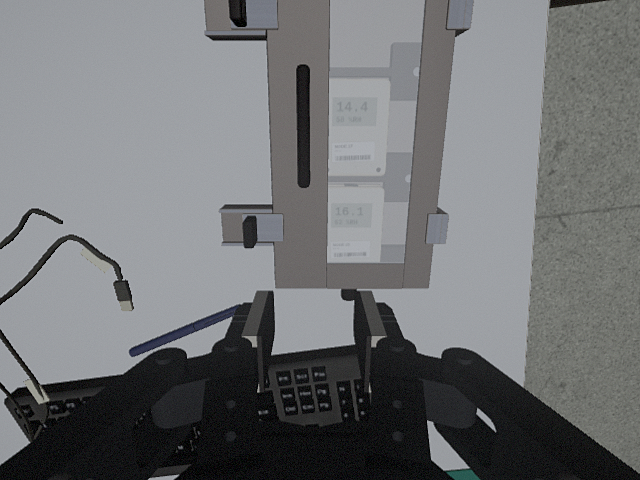

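The lid is level under both keepers, at (437,228) and (459,10). Both clip tongues overlap its front edge, at (270,228) and (265,12), and both loggers lie square in their pockets, at (358,125) and (354,222).

```bash
python3 -c "
from workcell import hand_in
print(hand_in())"
```

```text
the job is handed in; nothing more can be done
None
```

I handed the job in at about 49 s: both loggers I found are seated in the middle and near pockets (I saw no third), the lid is back under the keepers, both clips are home and the bystanders are untouched; hand-in gave no verdict.

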